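Scrape the pastry board clean

TASK

Take the bench scraper from its stand and use its blade to wipe all six chocolate chunks off the pastry board into the blue scrap tray, keeping the gripper's fingers off the chocolate. Then put the scraper back in its stand, leaning on the back board as it was. Leave the canister and the rolling pin where they are.

Things in the scene. Friction and masses are not known exactly. Their poses are not given: they have to be found in the camera images.
- board: Pale wooden pastry board, fixed: 240 (x) x 260 (y) x 45 mm high. Origin: centre of its underside, on the table; z up. One tray lies along its +y long side and the other along its -y side (which is which varies).
- scrap_tray: Blue shallow open scrap tray, fixed, butted (1 mm gap) against one y side of the board and parallel to it: 280 (x) x 90 (y) x 30 mm high, walls and floor 4 mm, so its rim is 15 mm below the board's top. Origin: centre of its underside.
- baking_tin: Bare aluminium shallow baking tin holding three round golden biscuits (fixed), same size as the scrap tray, fixed along the other long side of the board. Nothing is to go in it. Origin: centre of its underside.
- chunk0: Dark brown chocolate chunk, about 23 x 20 x 11 mm, 11 g, loose, lying on the board. Origin: centre of its underside as it first lies.
- chunk1: Dark brown chocolate chunk, about 23 x 20 x 11 mm, 11 g, loose, lying on the board. Origin: centre of its underside as it first lies.
- chunk2: Dark brown chocolate chunk, about 23 x 20 x 11 mm, 11 g, loose, lying on the board. Origin: centre of its underside as it first lies.
- chunk3: Dark brown chocolate chunk, about 23 x 20 x 11 mm, 11 g, loose, lying on the board. Origin: centre of its underside as it first lies.
- chunk4: Dark brown chocolate chunk, about 23 x 20 x 11 mm, 11 g, loose, lying on the board. Origin: centre of its underside as it first lies.
- chunk5: Dark brown chocolate chunk, about 23 x 20 x 11 mm, 11 g, loose, lying on the board. Origin: centre of its underside as it first lies.
- scraper: Bench scraper, 0.3 kg, 105 mm tall, front and back alike: steel blade 140 mm wide (its y), 4 mm thick (x), 75 mm tall (z), below an orange bar handle 110 (y) x 24 (x) x 30 mm (z, from 75 to 105 mm). Origin: middle of the blade's lower edge; z runs up the blade to the handle. At the start it leans in the stand, handle tilted 35 degrees from vertical towards the robot.
- scraper_handle (a point): Centre of the scraper's handle (90 mm up the scraper's z from the blade edge), the place to grip, across the 24 mm thickness.
- stand: Dark wooden scraper stand, fixed, 130 mm wide (y), 90 mm deep, 80 mm high. A 14 mm wide trough with a 10 mm front lip takes the blade's lower edge; the 55 mm tall back board leans 0.61 rad (35 degrees) from vertical, top towards the stand's -x (the robot's side), and bears the lower part of the blade. The handle stands free above it. Origin: on the table; z up.
- stand_slot (a point): Point on the trough's floor, 30 mm in +x and 30 mm above the stand's origin. Scraper at rest: its origin here (against the back board; the front lip is on the +x side), its y along the stand's y (either way round), its z leaning 0.61 rad from vertical towards the stand's -x.
- canister: Bystander: white ceramic canister, 90 mm diameter, 150 mm high, loose, on the other side of the board from the stand. Origin: centre of its underside.
- rolling_pin: Bystander: dark wooden rolling pin on a small rest, 410 mm long (its y), 66 mm high, loose, beyond the board. Origin: centre of its underside.
Not all that is in view belongs to the job. Of the things like the scraper, leave any that is white; of the rest the larger one is meant.

How it is judged:
By the outcome, as a careful person would: the job done as asked, in the order asked, and still so for the second after the job is handed in, with the robot touching nothing.
It also fails if it takes over 61 s, if anything falls off the work surface, if the arm or the gripper's body presses on something with over 40 N, if the wrist force passes 120 N, or if a joint passes its speed limit or range.

ROBOT

A 6-joint arm with a two-finger parallel gripper is mounted at the origin on the work surface. World frame = base frame: x ahead of the robot, y to its left, z up, the work surface at z = 0. Lengths are in m, angles in rad, forces in N, time in s.
With the tool pointing down it reaches from about 0.35 to 0.775 m from the base axis. Payload 5.5 kg.
Tool frame: the origin (TCP) lies at the very end of the fingers, on their centre line; the grasp point (between the pads) lies 19 mm behind it; x points along the fingers, y is the direction in which the jaws open and shut, and the axes are right-handed (so a half turn about x gives the same grasp; the last joint's range is limited). The gripper opens to 85 mm and grips with 20 to 120 N. Pads are 22 mm wide; open, the fingers measure 114 mm over their backs; the gripper's body (76 mm by 85 mm) begins 54 mm behind the grasp point. The pads swing forward as they close: fully open they stand 13 mm farther back than shut.
Start: joints at [-1.283, 0.313, 0.046, 1.304, 0, 1.431], TCP at [0.239, -0.523, 0.231] pointing down, gripper open.
Joint ranges: [-2.76, 2.76], [-0.86, 1.69], [-1.03, 1.26], [-2.2, 2.34], [-1.47, 1.5], [-3.14, 3.14]. Speed limits (rad/s): [2.57, 2.57, 3.14, 3.14, 3.14, 3.14].

INTERFACE

Orientations are given as a unit quaternion [w, x, y, z].
In Python, from workcell import env gives the robot as it stands.
- The arm moves only by the tool servo_tool, never from a script. Its argument "increments" is a list of rows, each an object with "offset": the shift along the tool's x, y, z in cm, a list of three; "yaw": the turn about the tool's x in degrees. In form: [{"offset": [x, y, z], "yaw": yaw}, ...]. A call has exactly 8 rows; each row is the pose to reach, as a shift and turn from the pose commanded when the call began, along the tool's axes at that moment; what a row does not reach only later rows make up. A row lasts 1/10 s, in which the tool goes at most 50 mm and 8.59 degrees, less where a joint would pass 70% of its speed; a pose out of reach is approached as far as the arm can. A call with a gripper value outside its range is refused whole. "claw" is the opening, from 0 (shut) to 1 (fully open), set as the call begins (left out, the last holds). The fingers move at their own pace and stop on an object; "force" is the grip in N (left out, the last holds). Time passes only in rows, so rows that repeat a pose let the fingers close, or fill a call up. It gives the time, the measured TCP pose, the force and the opening at its end, in the units of the state.
- env.get_state(): the state, without advancing time (a new reading comes with each control period).
- env.read_camera(name): name is "scene" or "top" or "wrist"; returns (picture, depth): 384x512x3 uint8, red, green, blue; 384x512 float32, m along the optical axis (not along the pixel's ray), 0 where there is no reading.
- env.camera_model(name): a dict with "vertical_fov" (degrees; the focal length in pixels is half the picture's height over the tangent of half this angle, whatever the lens; pixels are square), "cx", "cy" (the principal point, pixels), "world_from_camera" (4x4, takes a point from camera to world coordinates). Camera axes: x right, y up, looking along -z (the intrinsics and any distortion apply to the point x, -y, -z); pixel columns grow to the right and rows downward; lengths in m; the calibration is good to about 2 mm. The wrist camera is an equidistant fisheye: a pixel r from the principal point sees the ray r / f radians off the axis. A picture is of the moment at which its call begins: read the wrist's pose just before it. camera_model takes no time and is no camera call; for the wrist camera it gives the pose at the moment of the call.
- env.hand_in(): hands the job in, once; it reports no verdict.
The state is a dict: "clock": time; "joint_pos": joint angles; "qvel": joint speeds; "tau": joint torques, N m; "tcp_pos": TCP position; "orientation": TCP orientation; "wrist_force": force on the tool from outside, world axes, zero at the start; "ft_torque": the same for the moment, N m; "finger_gap": finger opening in m.
Only numpy, scipy, OpenCV 4.12 (cv2) and the standard library are available. Lean on these libraries where they do the work, as an engineer would, in place of code of your own. Each camera call takes 0.05 s, during which the arm holds its last target.

## Working session

There is one attempt and no reset: what is moved stays moved. The work goes in short steps, Python scripts to look and compute and a tool call to move; the robot and the scene stay as the last step left them, time stands still between calls to the robot, and variables do not carry over. Pictures are saved under pics/ and viewed, and the job is handed in when it is done.

Besides the shell and the picture viewer there is one more tool, called after "Call:" by a JSON object that holds its "op" and its "data". servo_tool: Moves the arm, as the interface text tells. Its arguments: {"type":"object","properties":{"increments":{"type":"array","items":{"type":"object","properties":{"offset":{"type":"array","items":{"type":"number"}},"yaw":{"type":"number"}}}},"claw":{"type":"number"},"force":{"type":"number"}},"required":["increments"]}

```bash
ls; mkdir -p pics
python3 - <<'E'
from workcell import env
import cv2,numpy as np
s=env.get_state();print(s)
for n in ["scene","top"]:
    p,d=env.read_camera(n);cv2.imwrite(f"pics/{n}0.png",cv2.resize(p[:,:,::-1],(800,600),interpolation=cv2.INTER_CUBIC));np.savez(f"{n}0.npz",p=p,d=d)
    print(n,env.camera_model(n))
E
```

```text
pics
{'clock': 0.0, 'joint_pos': array([-1.28260878e+00,  3.14002015e-01,  4.49924143e-02,  1.30360671e+00,
        2.89729332e-06,  1.43121894e+00]), 'qvel': array([-0.00101907, -0.00014481,  0.00050291, -0.00062769, -0.00249093,
       -0.0007982 ]), 'tau': array([ 3.23402392e-04, -4.80629897e+01,  2.98531401e+01,  1.95177225e-02,
       -8.94287268e-05,  1.33090654e-05]), 'tcp_pos': array([ 0.23839023, -0.52269688,  0.23041345]), 'orientation': array([-0.14944547, -0.69094776, -0.150729  ,  0.69104125]), 'wrist_force': array([-0.56533145,  0.28542332, -0.13030731]), 'ft_torque': array([ 0.00495487, -0.03233528, -0.01550524]), 'finger_gap': 0.08550278940192159}
scene {'vertical_fov': 53.805384714646834, 'cx': 253.31205423577092, 'cy': 186.8090960636114, 'world_from_camera': array([[ 0.70864479, -0.46267164,  0.53268895,  1.21454144],
       [ 0.70532846,  0.48410023, -0.51784046, -0.73467417],
       [-0.01828474,  0.74268561,  0.66939058,  0.88751233],
       [ 0.        ,  0.        ,  0.        ,  1.        ]])}
top {'vertical_fov': 42.07703617690319, 'cx': 249.95969546010767, 'cy': 186.4524110696692, 'world_from_camera': array([[-6.86068544e-03,  9.95566340e-01, -9.38114771e-02,
         4.04250895e-01],
       [-9.99976342e-01, -6.78377040e-03,  1.13876964e-03,
        -8.89767882e-02],
       [ 4.97325197e-04,  9.38170704e-02,  9.95589328e-01,
         1.84646443e+00],
       [ 0.00000000e+00,  0.00000000e+00,  0.00000000e+00,
         1.00000000e+00]])}
```

View pics/scene0.png

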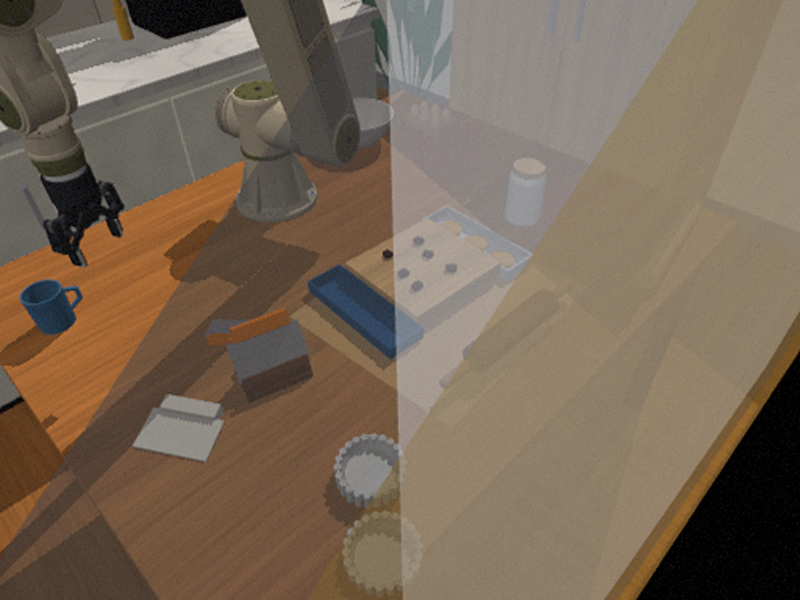

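View pics/top0.png

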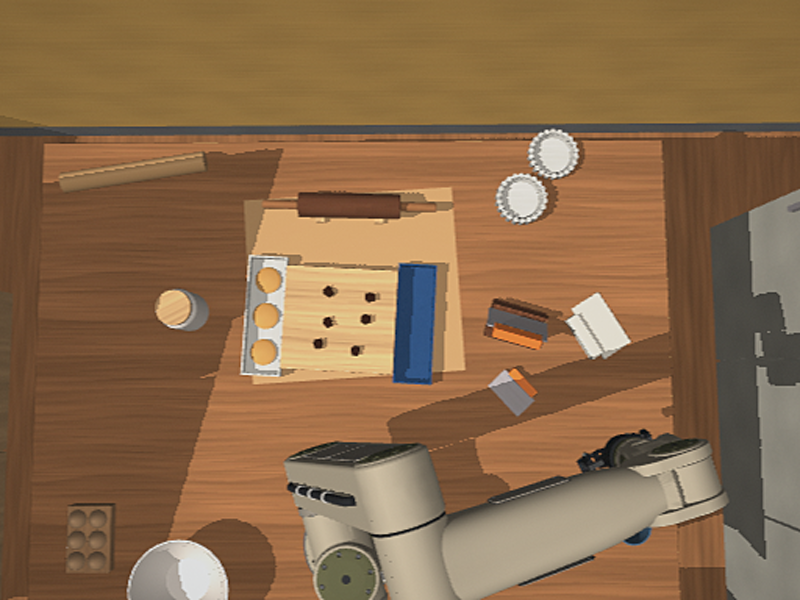

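```bash
cat > h.py <<'E'
import numpy as np,cv2
def K(m,H=384): 
    f=H/2/np.tan(np.radians(m["vertical_fov"])/2); return f
def px2w(m,u,v,d):
    f=K(m); p=np.array([(u-m["cx"])/f*d,-(v-m["cy"])/f*d,-d,1]); return (np.array(m["world_from_camera"])@p)[:3]
def px2z(m,u,v,z):
    f=K(m);T=np.array(m["world_from_camera"]);r=T[:3,:3]@np.array([(u-m["cx"])/f,-(v-m["cy"])/f,-1]);o=T[:3,3]
    return o+r*(z-o[2])/r[2]
def crop(p,u0,v0,u1,v1,k,fn):
    c=p[v0:v1,u0:u1,::-1];cv2.imwrite(fn,cv2.resize(c,None,fx=k,fy=k,interpolation=cv2.INTER_CUBIC))
E
python3 - <<'E'
from h import *
z=np.load("top0.npz");p=z['p']
crop(p,295,170,415,260,6,"pics/c1.png")
crop(p,150,155,290,255,5,"pics/c2.png")
E
```

```text
(no output)
```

View pics/c1.png

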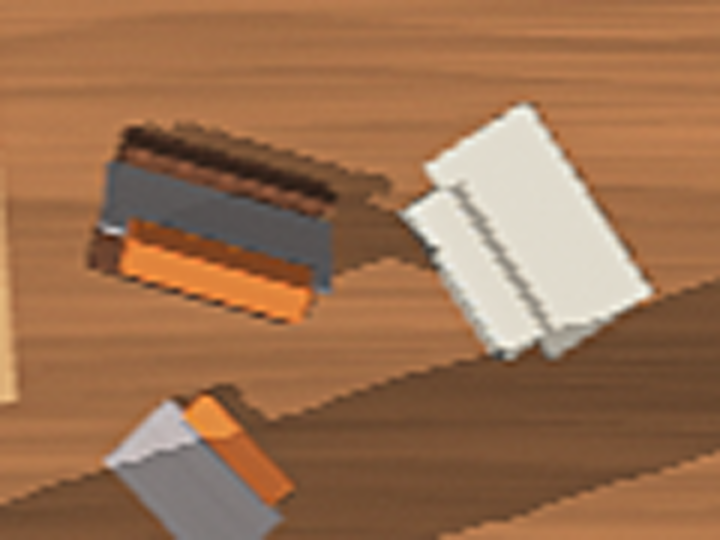

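View pics/c2.png

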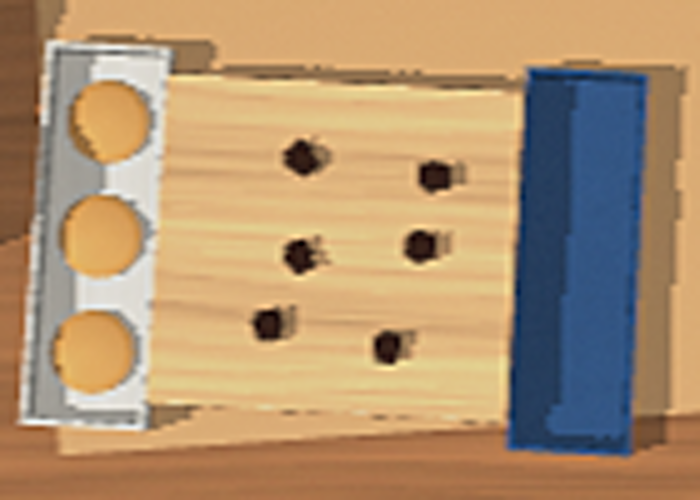

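Run:
```python
from h import *
from workcell import env
m=env.camera_model("top")
z=np.load("top0.npz");p,d=z['p'],z['d']
# orange mask in stand
hsv=cv2.cvtColor(p,cv2.COLOR_RGB2HSV)
R=[]
for v in range(203,228):
  for u in range(308,352):
    h,s,vv=hsv[v,u]
    if s>190 and 5<h<20 and vv>90: R.append((u,v,*px2w(m,u,v,d[v,u])))
R=np.array(R);W=R[:,2:]
W=W[W[:,2]>0.08]
print(len(W),W.min(0),W.max(0),W.mean(0))
for zz in np.arange(.08,.15,.01):
  q=W[(W[:,2]>zz)&(W[:,2]<=zz+.01)]
  if len(q)>3:
    c=q.mean(0);_,_,V=np.linalg.svd(q[:,:2]-c[:2]);pr=(q[:,:2]-c[:2])@V[0];print(round(zz,2),len(q),c.round(4),V[0].round(3),np.degrees(np.arctan2(V[0][0],-V[0][1])).round(1) ,np.ptp(pr).round(3))
# blade mask
def c1(x,y): return 295+x/6,170+y/6
def c2(x,y): return 150+x/5,155+y/5
def q(nm,uv):
  u,v=uv; dd=d[int(round(v)),int(round(u))]; print(nm,px2w(m,u,v,dd).round(4))
for xy in [(130,235),(312,287),(298,322),(122,275),(107,165),(330,225),(125,130),(335,200),(130,150),(325,210),(200,275),(95,250)]: q(('s',xy),c1(*xy))
print("board")
for xy in [(168,76),(522,90),(508,422),(150,405)]: print(xy,px2z(m,*c2(*xy),.045).round(4)); q('d',c2(*xy))
print("tray")
for xy in [(528,68),(647,75),(630,455),(510,450)]: print(xy,px2z(m,*c2(*xy),.03).round(4))
print("chunks")
for xy in [(301,157),(435,176),(421,246),(298,256),(267,324),(386,347)]: print(xy,px2z(m,*c2(*xy),.056).round(4)); q('d',c2(*xy))
q('can',(175/1.5625,308/1.5625)); 
for xy in [(300,205),(400,207),(350,193),(350,218),(265,205),(450,207)]: q('pin',(xy[0]/1.5625,xy[1]/1.5625))
```

```text
92 [ 0.4042509  -0.42188563  0.0935478 ] [ 0.49491612 -0.08897679  1.84646443] [ 0.47358765 -0.36719485  0.13064813]
0.09 6 [ 0.4819 -0.3755  0.097 ] [-0.305 -0.952] -17.8 0.08
0.1 31 [ 0.4764 -0.3773  0.1054] [-0.338 -0.941] -19.8 0.107
0.11 37 [ 0.4745 -0.3593  0.1144] [-0.276 -0.961] -16.0 0.104
0.12 17 [ 0.4676 -0.3794  0.123 ] [-0.302 -0.953] -17.6 0.105
('s', (130, 235)) [ 0.4864 -0.321   0.1216]
('s', (312, 287)) [ 0.4565 -0.4302  0.0952]
('s', (298, 322)) [ 0.4379 -0.4394  0.001 ]
('s', (122, 275)) [ 0.4676 -0.3322 -0.002 ]
('s', (107, 165)) [ 0.5327 -0.319   0.0388]
('s', (330, 225)) [ 0.4976 -0.4614 -0.0032]
('s', (125, 130)) [ 0.554  -0.3305  0.0376]
('s', (335, 200)) [ 0.5128 -0.464   0.0013]
('s', (130, 150)) [ 0.5404 -0.3306  0.0569]
('s', (325, 210)) [ 0.5044 -0.4494  0.0428]
('s', (200, 275)) [ 0.4632 -0.3612  0.1188]
('s', (95, 250)) [ 0.482  -0.3126  0.0238]
board
(168, 76) [0.635  0.1498 0.045 ]
d [0.636  0.1508 0.0374]
(522, 90) [ 0.623  -0.1075  0.045 ]
d [ 0.6281 -0.1079  0.0032]
(508, 422) [ 0.3831 -0.0956  0.045 ]
d [ 0.3825 -0.0958 -0.0035]
(150, 405) [0.397  0.1614 0.045 ]
d [ 0.3968  0.1679 -0.0017]
tray
(528, 68) [ 0.641  -0.1122  0.03  ]
(647, 75) [ 0.6353 -0.1994  0.03  ]
(630, 455) [ 0.3586 -0.1837  0.03  ]
(510, 450) [ 0.3628 -0.097   0.03  ]
chunks
(301, 157) [0.5741 0.0522 0.056 ]
d [0.5754 0.0533 0.0425]
(435, 176) [ 0.5597 -0.0443  0.056 ]
d [ 0.5605 -0.0441  0.0472]
(421, 246) [ 0.5093 -0.034   0.056 ]
d [ 0.509  -0.0342  0.0623]
(298, 256) [0.5028 0.0543 0.056 ]
d [0.5026 0.0541 0.0587]
(267, 324) [0.4542 0.0765 0.056 ]
d [0.4543 0.0768 0.0528]
(386, 347) [ 0.4372 -0.0087  0.056 ]
d [ 0.4372 -0.0087  0.0566]
can [0.5309 0.3797 0.1485]
pin [0.7755 0.1181 0.0603]
pin [ 0.7732 -0.1146  0.0407]
pin [0.8041 0.0021 0.0557]
pin [ 0.7558  0.0051 -0.0013]
pin [ 0.4043 -0.089   1.8465]
pin [ 0.7801 -0.235   0.003 ]
```

Run:
```python
from h import *
from workcell import env
m=env.camera_model("top")
def c1(x,y): return 295+x/6,170+y/6
A=px2z(m,*c1(130,225),.123);B=px2z(m,*c1(314,275),.123)
C=px2z(m,*c1(298,322),.109);D=px2z(m,*c1(122,275),.109)
print(A,B,C,D)
for a,b in((A,B),(D,C)): print(np.linalg.norm(a-b),np.degrees(np.arctan2((a-b)[0],(a-b)[1])))
# front-lower handle edge
E_=px2z(m,*c1(130,222),.0983)
# blade corners
T=px2z(m,*c1(215.5,279.75),.116);print("top",T)
th=np.radians(-17.3);ex=np.array([np.cos(th),np.sin(th),0]);ey=np.array([-np.sin(th),np.cos(th),0])
print("handle centre",T+ex*.0086*1-np.array([0,0,.0123]), "slot",T+ex*.0602-np.array([0,0,.086]))
s=T+ex*.0602-np.array([0,0,.086])
f=K(m);Wc=np.linalg.inv(np.array(m["world_from_camera"]))
def pr(P): c=Wc@np.r_[P,1];return ((m["cx"]+f*c[0]/-c[2]-295)*6,(m["cy"]-f*c[1]/-c[2]-170)*6)
L=np.radians(35);ez=-np.sin(L)*ex+np.cos(L)*np.array([0,0,1]);en=np.cos(L)*ex+np.sin(L)*np.array([0,0,1])
z=np.load("top0.npz");img=cv2.imread("pics/c1.png")
for hx,hy,zs in((.002,.07,(0,.075)),(.012,.055,(.075,.105))):
  for sx in(-1,1):
    pts=[s+en*sx*hx+ey*sy*hy+ez*zz for sy,zz in((-1,zs[0]),(1,zs[0]),(1,zs[1]),(-1,zs[1]))]
    cv2.polylines(img,[np.int32([pr(P) for P in pts])],True,(0,255,0) if sx>0 else (255,0,255),1)
cv2.imwrite("pics/ov1.png",img)
```

```text
[ 0.49204987 -0.32087664  0.123     ] [ 0.46257414 -0.42609689  0.123     ] [ 0.43594788 -0.41889231  0.109     ] [ 0.46380939 -0.31756182  0.109     ]
0.10927084739960587 15.64934685458651
0.10509106958141878 15.373950651810809
top [ 0.4604623  -0.37054914  0.116     ]
handle centre [ 0.46867325 -0.37310656  0.1037    ] slot [ 0.5179389 -0.3884511  0.03     ]
```

View pics/ov1.png

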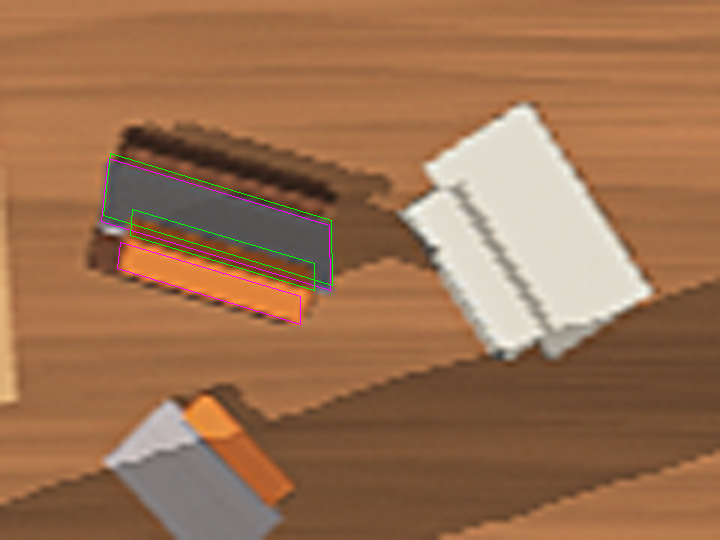

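```bash
cat >> h.py <<'E'
from scipy.spatial.transform import Rotation as Rn
def tool(s):
    q=s["orientation"]; return Rn.from_quat([q[1],q[2],q[3],q[0]]).as_matrix()
def yawof(s):  # jaw direction angle world deg
    R=tool(s); return np.degrees(np.arctan2(R[1,1],R[0,1]))
def plan(s,target,jaw):
    """cm offset in tool frame & yaw deg to jaw angle (mod 180 both)"""
    R=tool(s); off=R.T@(np.array(target)-s["tcp_pos"])*100
    dy=(jaw-yawof(s)+90)%180-90
    # yaw about tool x (down): positive yaw about +x(down) => world angle decreases
    return off.round(2), round(-dy,1)
E
python3 - <<'E'
from h import *
from workcell import env
s=env.get_state();print(tool(s).round(3),yawof(s),plan(s,[.466,-.372,.20],-16.5))
E
```

```text
[[-0.     0.415 -0.91 ]
 [ 0.002 -0.91  -0.415]
 [-1.    -0.002 -0.   ]] -65.49102675984673 (array([  3.06,  -4.27, -26.96]), np.float64(-49.0))
```

Call:
{"op": "servo_tool", "data": {"increments": [{"offset": [0.5, -0.7, -4.5], "yaw": -8}, {"offset": [1, -1.4, -9], "yaw": -16}, {"offset": [1.5, -2.1, -13.5], "yaw": -24}, {"offset": [2, -2.8, -18], "yaw": -32}, {"offset": [2.5, -3.5, -22.5], "yaw": -41}, {"offset": [3, -4.3, -27], "yaw": -49}, {"offset": [3, -4.3, -27], "yaw": -49}, {"offset": [3, -4.3, -27], "yaw": -49}], "claw": 1.0}}

```text
clock: 0.9
tcp_pos: [0.4669, -0.3709, 0.2005]
orientation: [-0.423, -0.566, -0.424, 0.566]
wrist_force: [-0.6, 1.0, 0.5]
finger_gap: 0.0853
```

Run:
```python
from h import *
from workcell import env
s=env.get_state();print(s["clock"],s["joint_pos"],s["tcp_pos"],yawof(s),plan(s,[.466,-.372,.086],-16.5))
m=env.camera_model("wrist")
p,d=env.read_camera("wrist");cv2.imwrite("pics/w1.png",cv2.resize(p[:,:,::-1],(800,600)));np.savez("w1.npz",p=p,d=d)
print(m)
```

```text
0.9 [-8.05729608e-01  3.65658345e-01  4.52745928e-02  1.25194182e+00
 -4.33490302e-04  1.05122898e+00] [ 0.4668587  -0.37091785  0.20052837] -16.39585388945364 (array([11.45, -0.03,  0.13]), np.float64(0.1))
{'vertical_fov': 65.70646984690485, 'cx': 254.97670229949662, 'cy': 190.58338491107926, 'world_from_camera': array([[ 9.59222651e-01,  2.67494104e-01,  9.13170891e-02,
         4.90376870e-01],
       [-2.82650437e-01,  9.08691833e-01,  3.07226110e-01,
        -2.92524431e-01],
       [-7.97920142e-04, -3.20509059e-01,  9.47245114e-01,
         3.42665990e-01],
       [ 0.00000000e+00,  0.00000000e+00,  0.00000000e+00,
         1.00000000e+00]])}
```

View pics/w1.png

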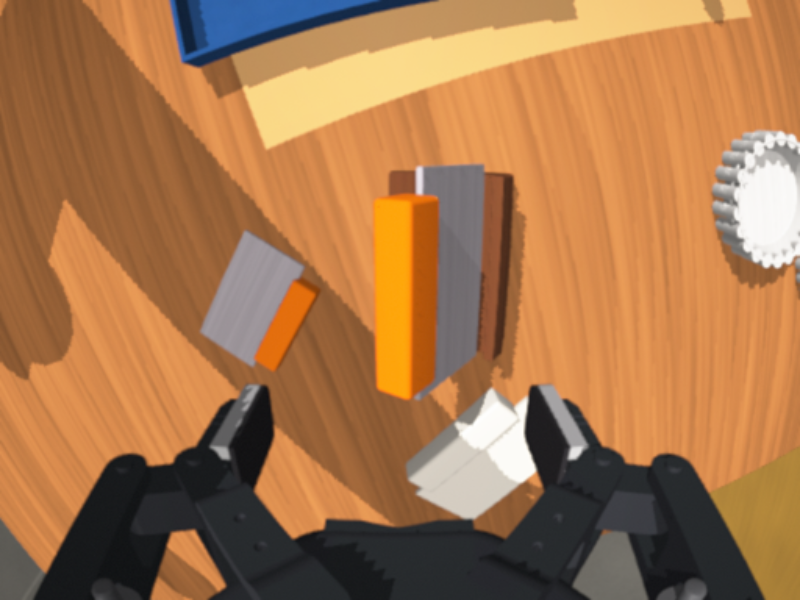

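```bash
cat >> h.py <<'E'
def fray(m,u,v):
    f=K(m);x,y=(u-m["cx"])/f,(v-m["cy"])/f;r=np.hypot(x,y);k=np.sin(r)/r if r>1e-9 else 1
    c=np.array([x*k,-y*k,-np.cos(r)]);T=np.array(m["world_from_camera"]);return T[:3,3],T[:3,:3]@c
def fz(m,u,v,z):
    o,r=fray(m,u,v);return o+r*(z-o[2])/r[2]
E
python3 - <<'E'
from h import *
from workcell import env
m=env.camera_model("wrist")
S=1.5625
def P(u,v,z): return fz(m,u/S,v/S,z)
th=np.radians(-16.5);ex=np.array([np.cos(th),np.sin(th),0]);ey=np.array([-np.sin(th),np.cos(th),0])
for n,a,b,z in(("tb",(375,198),(375,388),.1094),("tf",(412,198),(412,398),.1231),("fl",(438,205),(436,385),.0986),("blade low",(484,165),(478,352),.031)):
  A=P(*a,z);B=P(*b,z);d=A-B;M=(A+B)/2
  print(n,M.round(4),"len",np.linalg.norm(d).round(4),"yaw",np.degrees(np.arctan2(-d[0],d[1])).round(2),"ex,ey",(M@ex).round(4),(M@ey).round(4))
print(np.array([.466,-.372,0])@np.c_[ex,ey])
E
```

```text
tb [ 0.4548 -0.3666  0.1094] len 0.1079 yaw -17.45 ex,ey 0.5402 -0.2223
tf [ 0.474  -0.3707  0.1231] len 0.1078 yaw -15.98 ex,ey 0.5598 -0.2208
fl [ 0.4865 -0.3807  0.0986] len 0.1072 yaw -15.6 ex,ey 0.5746 -0.2268
blade low [ 0.5229 -0.3868  0.031 ] len 0.1368 yaw -15.57 ex,ey 0.6113 -0.2224
[ 0.5524637  -0.22432979]
```

Call:
{"op": "servo_tool", "data": {"increments": [{"offset": [4, 0.5, 0], "yaw": 0}, {"offset": [8, 0.5, 0], "yaw": 0}, {"offset": [11.2, 0.5, 0], "yaw": 0}, {"offset": [11.2, 0.5, 0], "yaw": 0}, {"offset": [11.2, 0.5, 0], "yaw": 0}, {"offset": [11.2, 0.5, 0], "yaw": 0}, {"offset": [11.2, 0.5, 0], "yaw": 0}, {"offset": [11.2, 0.5, 0], "yaw": 0}]}}

```text
clock: 1.75
tcp_pos: [0.4719, -0.3745, 0.0911]
orientation: [0.424, 0.567, 0.422, -0.566]
wrist_force: [0.8, -0.0, -0.9]
finger_gap: 0.0855
```

Call:
{"op": "servo_tool", "data": {"increments": [{"offset": [0, 0, 0], "yaw": 0}, {"offset": [0, 0, 0], "yaw": 0}, {"offset": [0, 0, 0], "yaw": 0}, {"offset": [0, 0, 0], "yaw": 0}, {"offset": [0, 0, 0], "yaw": 0}, {"offset": [0, 0, 0], "yaw": 0}, {"offset": [0, 0, 0], "yaw": 0}, {"offset": [0, 0, 0], "yaw": 0}], "claw": 0.5, "force": 20}}

```text
clock: 2.55
tcp_pos: [0.4712, -0.3735, 0.0893]
orientation: [-0.423, -0.567, -0.423, 0.567]
wrist_force: [-0.8, -0.7, 0.7]
finger_gap: 0.0427
```

Run:
```python
from h import *
from workcell import env
s=env.get_state();print(s["clock"],s["tcp_pos"],yawof(s),s["finger_gap"],s["wrist_force"])
p,d=env.read_camera("wrist");cv2.imwrite("pics/w2.png",cv2.resize(p[:,:,::-1],(800,600)))
```

```text
2.55 [ 0.47116    -0.37351556  0.08926402] -16.491778762357153 0.042695597774102 [-0.81814679 -0.65392704  0.70025442]
```

View pics/w2.png

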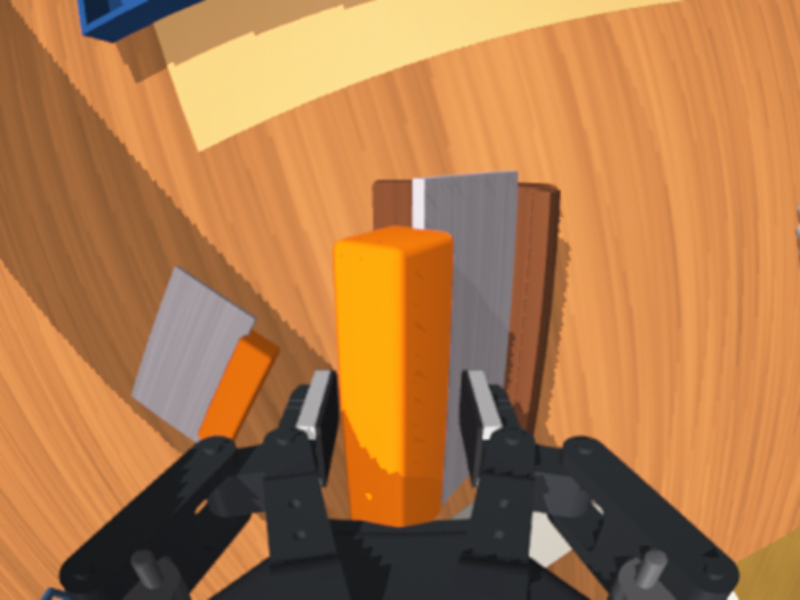

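Call:
{"op": "servo_tool", "data": {"increments": [{"offset": [-0.4, 0.6, 0], "yaw": 0}, {"offset": [-0.7, 1.2, 0], "yaw": 0}, {"offset": [-0.9, 1.8, 0], "yaw": 0}, {"offset": [-1.1, 2.4, 0], "yaw": 0}, {"offset": [-1.25, 3.0, 0], "yaw": 0}, {"offset": [-1.4, 3.6, 0], "yaw": 0}, {"offset": [-1.5, 4.2, 0], "yaw": 0}, {"offset": [-1.5, 4.5, 0], "yaw": 0}]}}

```text
clock: 3.4
tcp_pos: [0.5152, -0.3866, 0.1044]
orientation: [0.423, 0.567, 0.423, -0.566]
wrist_force: [-0.7, -0.9, -0.1]
finger_gap: 0.0426
```

Run:
```python
from h import *
from workcell import env
s=env.get_state();print(s["clock"],s["tcp_pos"],yawof(s),s["finger_gap"],s["wrist_force"])
p,d=env.read_camera("wrist");cv2.imwrite("pics/w3.png",cv2.resize(p[:,:,::-1],(800,600)))
p,d=env.read_camera("scene");crop(p,100,170,240,275,5,"pics/s3.png")
```

```text
3.4 [ 0.51522159 -0.38660744  0.10437767] -16.473879974733663 0.042553240406017274 [-0.70034117 -0.85113436 -0.08833322]
```

View pics/w3.png

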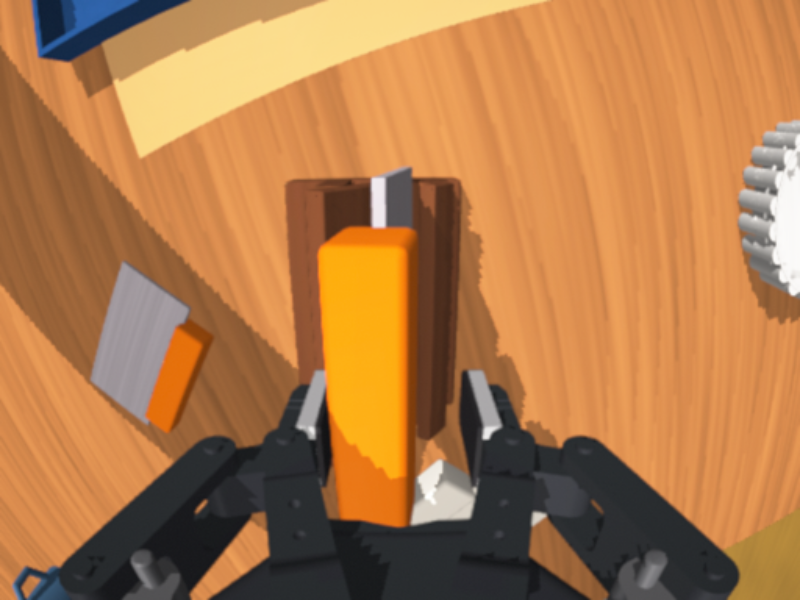

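View pics/s3.png

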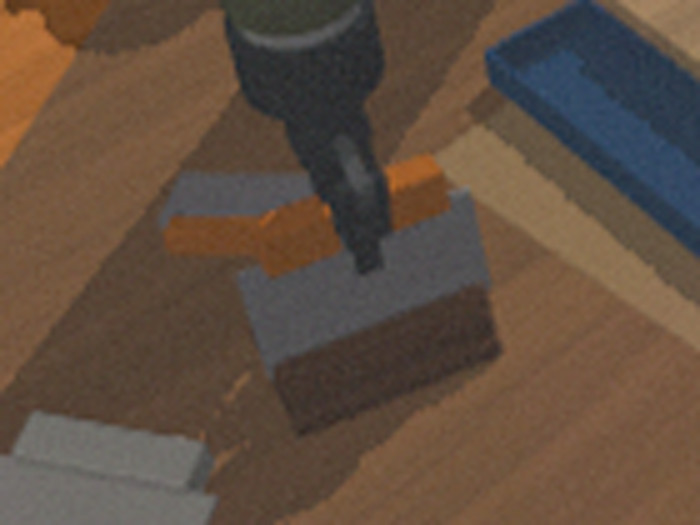

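Call:
{"op": "servo_tool", "data": {"increments": [{"offset": [0.3, 0, 0], "yaw": 0}, {"offset": [0.3, 0, 0], "yaw": 0}, {"offset": [0.3, 0, 0], "yaw": 0}, {"offset": [0.3, 0, 0], "yaw": 0}, {"offset": [0.3, 0, 0], "yaw": 0}, {"offset": [0.3, 0, 0], "yaw": 0}, {"offset": [0.3, 0, 0], "yaw": 0}, {"offset": [0.3, 0, 0], "yaw": 0}], "claw": 0.0, "force": 60}}

```text
clock: 4.3
tcp_pos: [0.5148, -0.3865, 0.1015]
orientation: [0.424, 0.567, 0.423, -0.566]
wrist_force: [5.2, -0.8, -2.5]
finger_gap: 0.0235
```

Run:
```python
from h import *
from workcell import env
s=env.get_state();print(s["clock"],s["tcp_pos"],yawof(s),s["finger_gap"],s["wrist_force"],s["ft_torque"])
p,d=env.read_camera("wrist");cv2.imwrite("pics/w4.png",cv2.resize(p[:,:,::-1],(800,600)))
```

```text
4.3 [ 0.51482916 -0.38650114  0.101521  ] -16.48441862104763 0.023525089504480807 [ 5.15370904 -0.83281225 -2.4635492 ] [-0.31201791 -1.36916849  0.03536209]
```

View pics/w4.png

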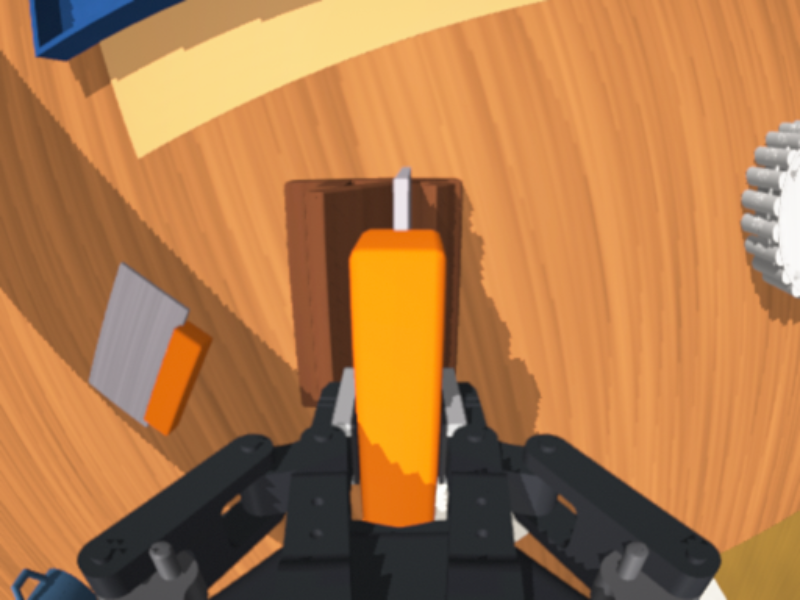

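Call:
{"op": "servo_tool", "data": {"increments": [{"offset": [-2, 0, 0], "yaw": 0}, {"offset": [-6, 0, 0], "yaw": 0}, {"offset": [-10, 0, 0], "yaw": 0}, {"offset": [-12, -1, -4.5], "yaw": -8}, {"offset": [-12, -2.1, -9.2], "yaw": -16}, {"offset": [-12, -3.2, -13.8], "yaw": -24}, {"offset": [-12, -4.2, -18.4], "yaw": -32}, {"offset": [-12, -5.2, -23], "yaw": -40}]}}

```text
clock: 5.15
tcp_pos: [0.5274, -0.1491, 0.2206]
orientation: [0.591, 0.385, 0.594, -0.387]
wrist_force: [0.4, 0.4, -2.0]
finger_gap: 0.0234
```

Run:
```python
from h import *
from workcell import env
s=env.get_state();print(s["clock"],s["joint_pos"],s["tcp_pos"],yawof(s),s["finger_gap"],s["wrist_force"])
print(plan(s,[.549,.105,.19],87.1))
p,d=env.read_camera("scene");cv2.imwrite("pics/s5.png",cv2.resize(p[:,:,::-1],(800,600)))
```

```text
5.15 [-0.42111261  0.26747853 -0.04244821  1.2647008  -0.001531    0.73461344] [ 0.527435   -0.14908751  0.22062397] 23.78213565156414 0.0234339605846216 [ 0.41805822  0.40600224 -2.04224359]
(array([  3.06,  12.23, -22.38]), np.float64(-63.3))
```

View pics/s5.png

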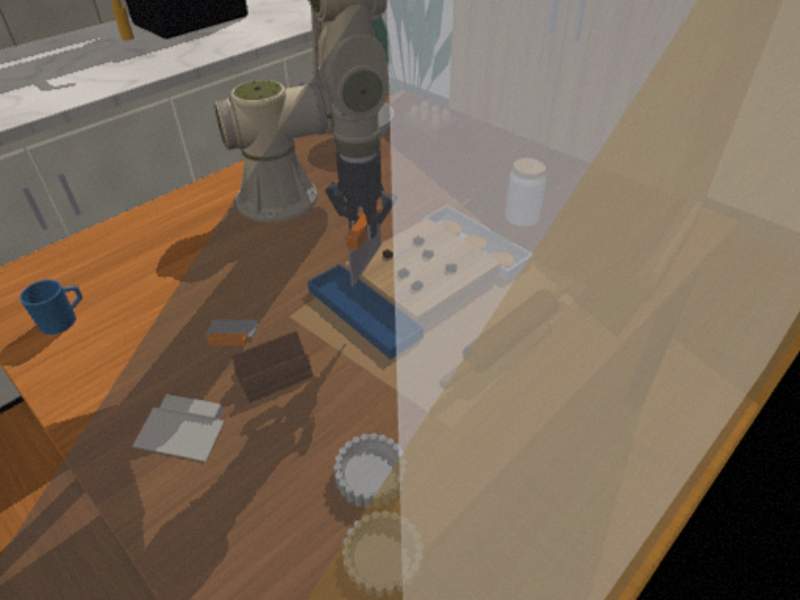

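Run:
```python
from h import *
from workcell import env
m=env.camera_model("scene");z=np.load("scene0.npz");d=z['d']
for u,v in [(240,160),(252,175),(262,160),(280,160),(300,170),(330,120),(262,300),(300,330),(450,100)]:
    print(u,v,d[v,u],px2w(m,u,v,d[v,u]).round(3))
```

```text
240 160 0.0 [ 1.215 -0.735  0.888]
252 175 0.0 [ 1.215 -0.735  0.888]
262 160 0.0 [ 1.215 -0.735  0.888]
280 160 0.0 [ 1.215 -0.735  0.888]
300 170 0.0 [ 1.215 -0.735  0.888]
330 120 0.0 [ 1.215 -0.735  0.888]
262 300 0.0 [ 1.215 -0.735  0.888]
300 330 0.0 [ 1.215 -0.735  0.888]
450 100 0.0 [ 1.215 -0.735  0.888]
```

Call:
{"op": "servo_tool", "data": {"increments": [{"offset": [0, 1.5, -2.8], "yaw": -8}, {"offset": [0.5, 3, -5.6], "yaw": -16}, {"offset": [1, 4.6, -8.4], "yaw": -24}, {"offset": [1.5, 6.1, -11.2], "yaw": -32}, {"offset": [2, 7.6, -14], "yaw": -40}, {"offset": [2.5, 9.2, -16.8], "yaw": -48}, {"offset": [3, 10.7, -19.6], "yaw": -56}, {"offset": [3, 12.2, -22.4], "yaw": -63.3}]}}

```text
clock: 6.0
tcp_pos: [0.55, 0.1034, 0.1897]
orientation: [0.705, 0.017, 0.709, -0.019]
wrist_force: [0.6, 1.0, -2.8]
finger_gap: 0.0233
```

Run:
```python
from h import *
from workcell import env
s=env.get_state();print(s["clock"],s["joint_pos"],s["tcp_pos"],yawof(s),s["finger_gap"],s["wrist_force"])
print(plan(s,[.549,.105,.118],87.1))
p,d=env.read_camera("wrist");cv2.imwrite("pics/w6.png",cv2.resize(p[:,:,::-1],(800,600)))
p,d=env.read_camera("top");crop(p,140,140,300,260,5,"pics/t6.png")
```

```text
6.0 [ 0.04331373  0.30299199 -0.07049663  1.20259342 -0.0016228   0.09459803] [0.54997294 0.10342377 0.18974226] 87.0621811602585 0.023282613821289835 [ 0.55040209  0.96960875 -2.84308444]
(array([ 7.17,  0.17, -0.07]), np.float64(-0.0))
```

View pics/w6.png

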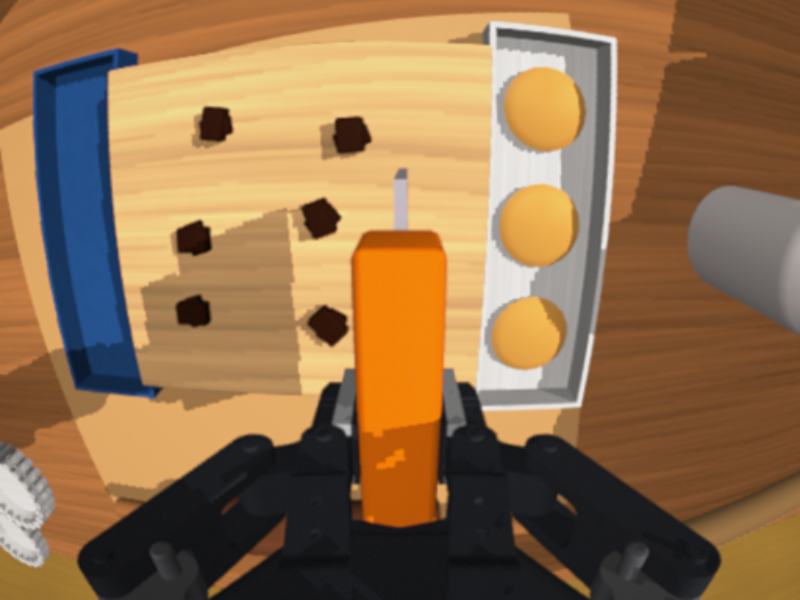

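View pics/t6.png

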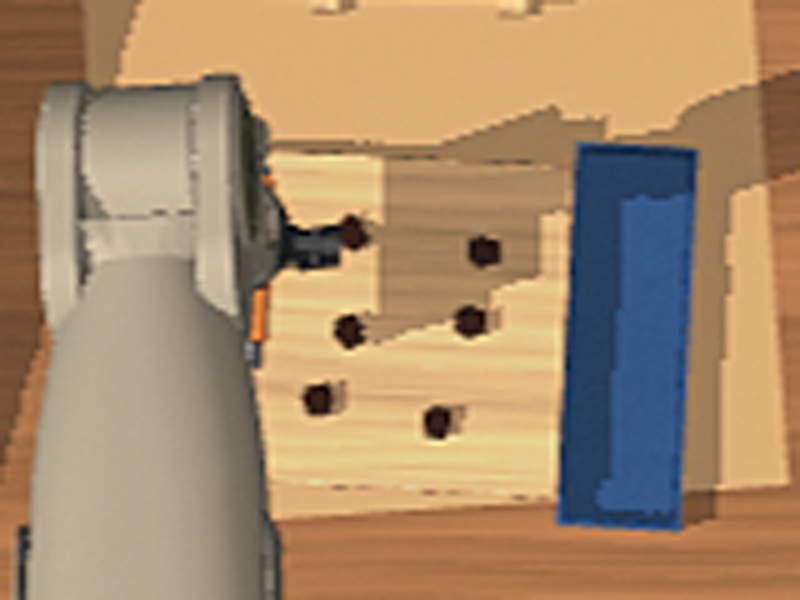

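Call:
{"op": "servo_tool", "data": {"increments": [{"offset": [2.5, 0.2, 0.1], "yaw": 0}, {"offset": [5, 0.2, 0.2], "yaw": 0}, {"offset": [6.5, 0.2, 0.2], "yaw": 0}, {"offset": [7, 0.2, 0.2], "yaw": 0}, {"offset": [7.1, 0.2, 0.2], "yaw": 0}, {"offset": [7.1, 0.2, 0.2], "yaw": 0}, {"offset": [7.1, 0.2, 0.2], "yaw": 0}, {"offset": [7.1, 0.2, 0.2], "yaw": 0}]}}

```text
clock: 6.9
tcp_pos: [0.555, 0.1048, 0.1213]
orientation: [0.707, 0.02, 0.706, -0.02]
wrist_force: [0.3, -0.1, -3.3]
finger_gap: 0.0235
```

Run:
```python
from h import *
from workcell import env
s=env.get_state();print(s["clock"],s["tcp_pos"],yawof(s),s["finger_gap"],s["wrist_force"],s["ft_torque"])
p,d=env.read_camera("wrist");cv2.imwrite("pics/w7.png",cv2.resize(p[:,:,::-1],(800,600)))
```

```text
6.9 [0.55496648 0.10484859 0.12125397] 86.79457684964703 0.023497892599623087 [ 0.26802744 -0.05916331 -3.2889349 ] [-0.01923807  0.00601866 -0.0042135 ]
```

View pics/w7.png

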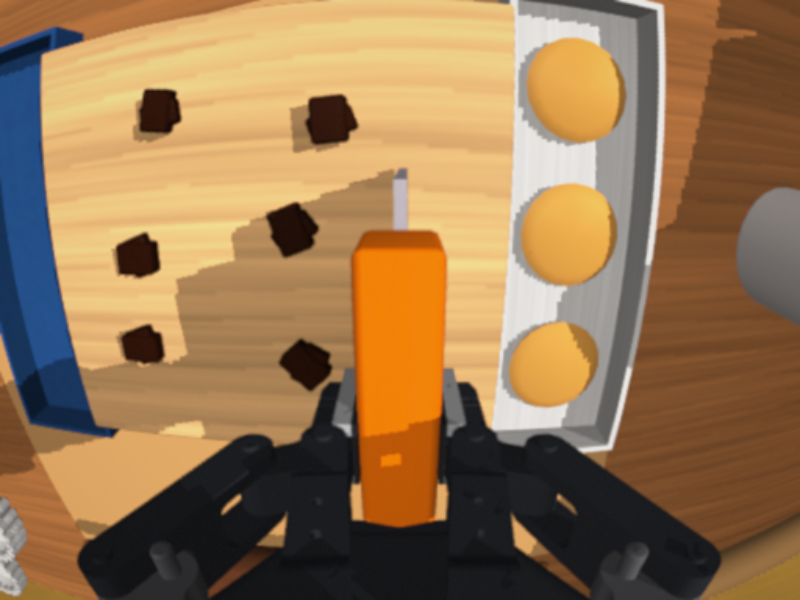

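Call:
{"op": "servo_tool", "data": {"increments": [{"offset": [0.15, 0, -0.8], "yaw": 0}, {"offset": [0.3, 0, -0.8], "yaw": 0}, {"offset": [0.3, -1.5, -0.8], "yaw": 0}, {"offset": [0.3, -3, -0.8], "yaw": 0}, {"offset": [0.3, -4.5, -0.8], "yaw": 0}, {"offset": [0.3, -6, -0.8], "yaw": 0}, {"offset": [0.3, -7.5, -0.8], "yaw": 0}, {"offset": [0.3, -9, -0.8], "yaw": 0}]}}

```text
clock: 7.75
tcp_pos: [0.5413, 0.0139, 0.1173]
orientation: [0.707, 0.02, 0.707, -0.02]
wrist_force: [0.0, -0.9, -1.7]
finger_gap: 0.0232
```

Run:
```python
from h import *
from workcell import env
s=env.get_state();print(s["clock"],s["tcp_pos"],yawof(s),s["finger_gap"],s["wrist_force"],s["ft_torque"])
p,d=env.read_camera("wrist");cv2.imwrite("pics/w8.png",cv2.resize(p[:,:,::-1],(800,600)))
```

```text
7.75 [0.54127065 0.01391222 0.11729216] 86.7690922551989 0.023229454732992514 [ 0.03928182 -0.93565904 -1.72325015] [ 0.03987515 -0.0177722  -0.01156533]
```

View pics/w8.png

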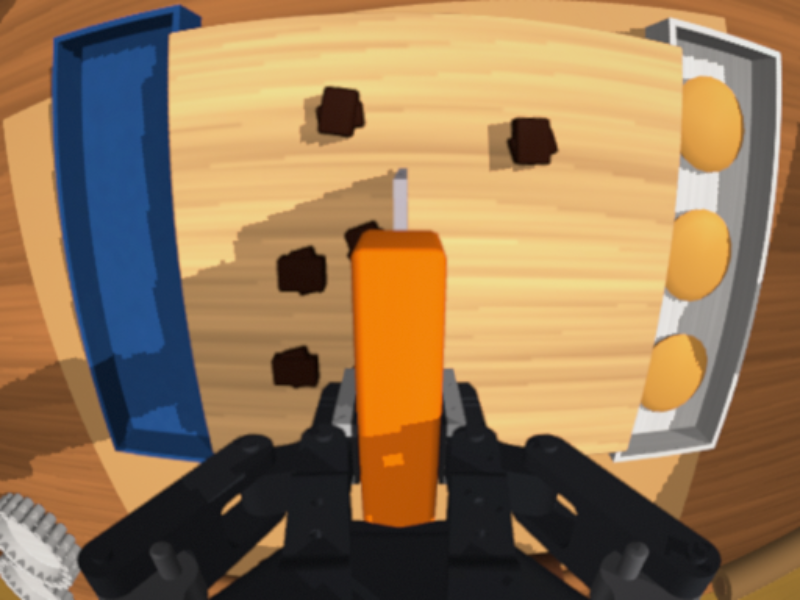

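Call:
{"op": "servo_tool", "data": {"increments": [{"offset": [0, -1.8, 0], "yaw": 0}, {"offset": [0, -3.6, 0], "yaw": 0}, {"offset": [0, -5.4, 0], "yaw": 0}, {"offset": [0, -7.2, 0], "yaw": 0}, {"offset": [0, -9, 0], "yaw": 0}, {"offset": [0, -10.8, 0], "yaw": 0}, {"offset": [0, -12.4, 0], "yaw": 0}, {"offset": [0, -14, 0], "yaw": 0}]}}

```text
clock: 8.6
tcp_pos: [0.5334, -0.1255, 0.1173]
orientation: [0.707, 0.02, 0.707, -0.02]
wrist_force: [0.4, 0.1, -2.0]
finger_gap: 0.0232
```

Run:
```python
from h import *
from workcell import env
s=env.get_state();print(s["clock"],s["tcp_pos"],yawof(s),s["finger_gap"],s["wrist_force"],s["ft_torque"])
p,d=env.read_camera("wrist");cv2.imwrite("pics/w9.png",cv2.resize(p[:,:,::-1],(800,600)))
p,d=env.read_camera("top");crop(p,140,140,300,260,5,"pics/t9.png")
```

```text
8.6 [ 0.53343524 -0.12546151  0.11730202] 86.7987021316415 0.02319911393634241 [ 0.37010378  0.10637962 -2.00754426] [-0.0134274  -0.01396303 -0.01459224]
```

View pics/w9.png

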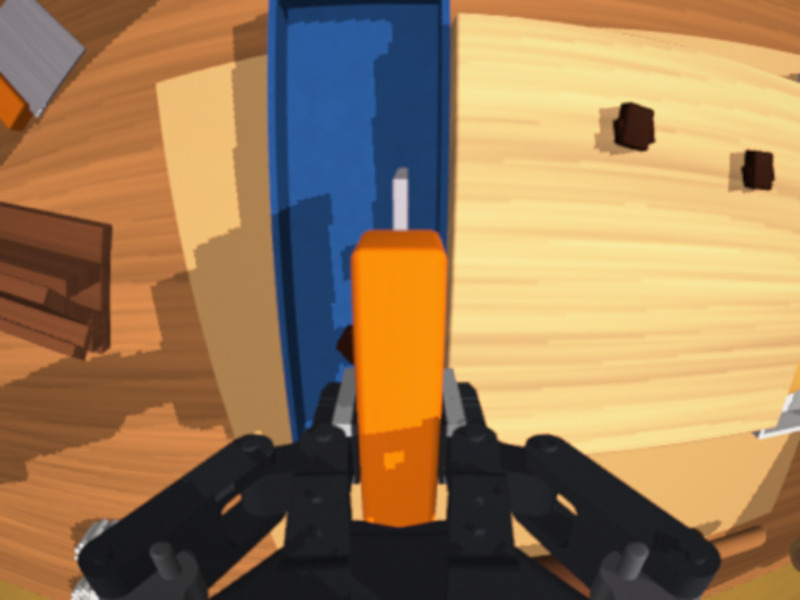

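View pics/t9.png

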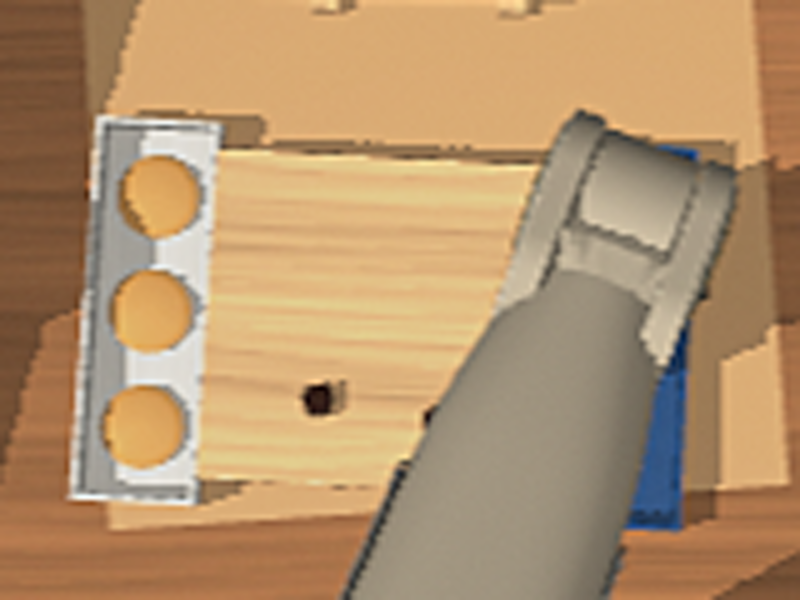

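Call:
{"op": "servo_tool", "data": {"increments": [{"offset": [-3.5, 0, 0], "yaw": 0}, {"offset": [-4.5, 3.5, -1.5], "yaw": 0}, {"offset": [-4.5, 7.5, -3.3], "yaw": 0}, {"offset": [-4.5, 11.5, -5.1], "yaw": 0}, {"offset": [-4.5, 15.5, -6.9], "yaw": 0}, {"offset": [-4.5, 19.5, -8.7], "yaw": 0}, {"offset": [-4.5, 23.7, -10.4], "yaw": 0}, {"offset": [-4.5, 23.7, -10.4], "yaw": 0}]}}

```text
clock: 9.5
tcp_pos: [0.44, 0.1227, 0.1623]
orientation: [0.706, 0.018, 0.708, -0.016]
wrist_force: [0.4, -0.2, -2.4]
finger_gap: 0.0238
```

Run:
```python
from h import *
from workcell import env
s=env.get_state();print(s["clock"],s["tcp_pos"],yawof(s),s["finger_gap"],s["wrist_force"],plan(s,[.44,.118,.1175],87))
p,d=env.read_camera("wrist");cv2.imwrite("pics/w10.png",cv2.resize(p[:,:,::-1],(800,600)))
p,d=env.read_camera("top");crop(p,140,140,300,260,5,"pics/t10.png")
```

```text
9.5 [0.44003025 0.12272726 0.16232403] 87.24293304568933 0.023784632428181397 [ 0.40868739 -0.2017859  -2.3967084 ] (array([ 4.48, -0.48,  0.03]), np.float64(0.2))
```

View pics/w10.png

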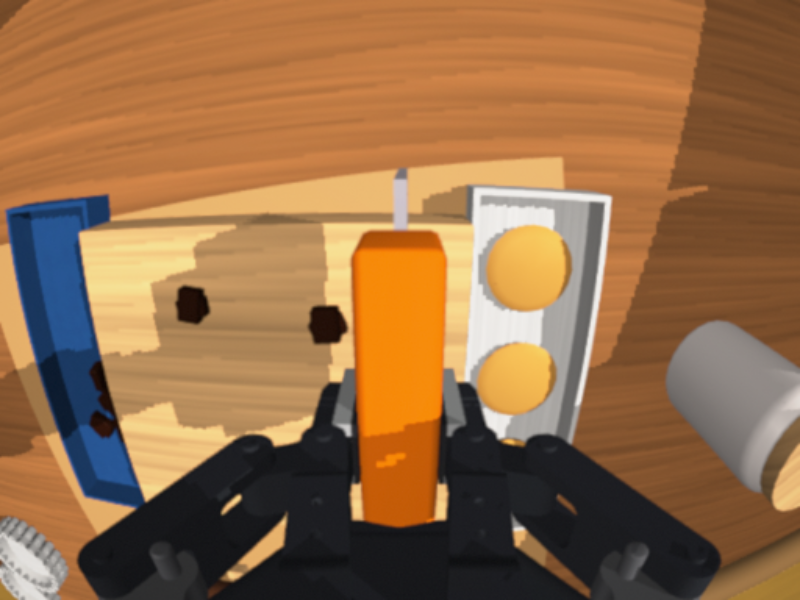

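View pics/t10.png

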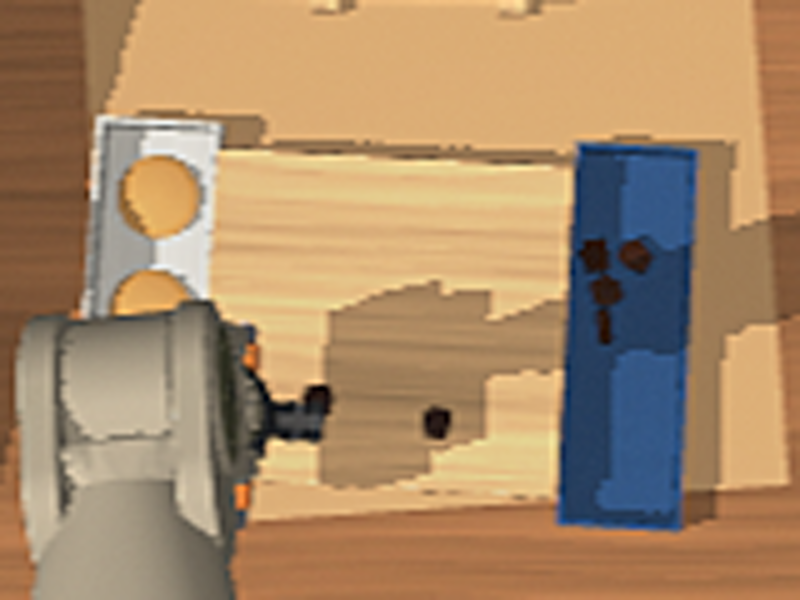

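Call:
{"op": "servo_tool", "data": {"increments": [{"offset": [2.5, -0.4, 0], "yaw": 0}, {"offset": [4, -0.4, 0], "yaw": 0}, {"offset": [4.5, -0.4, 0], "yaw": 0}, {"offset": [4.5, -0.4, 0], "yaw": 0}, {"offset": [4.5, -1.9, 0], "yaw": 0}, {"offset": [4.5, -3.4, 0], "yaw": 0}, {"offset": [4.5, -4.9, 0], "yaw": 0}, {"offset": [4.5, -6.4, 0], "yaw": 0}]}}

```text
clock: 10.4
tcp_pos: [0.4403, 0.0532, 0.1183]
orientation: [0.707, 0.02, 0.706, -0.02]
wrist_force: [-0.1, 0.4, -2.9]
finger_gap: 0.0233
```

Run:
```python
from h import *
from workcell import env
s=env.get_state();print(s["clock"],s["tcp_pos"],yawof(s),s["finger_gap"],s["wrist_force"],plan(s,[.431,-.12,.1175],87))
p,d=env.read_camera("wrist");cv2.imwrite("pics/w11.png",cv2.resize(p[:,:,::-1],(800,600)))
```

```text
10.4 [0.44028778 0.05322712 0.11832693] 86.77515900754254 0.023320035518787086 [-0.13677005  0.41871547 -2.88624763] (array([  0.09, -17.35,   0.05]), np.float64(-0.2))
```

View pics/w11.png

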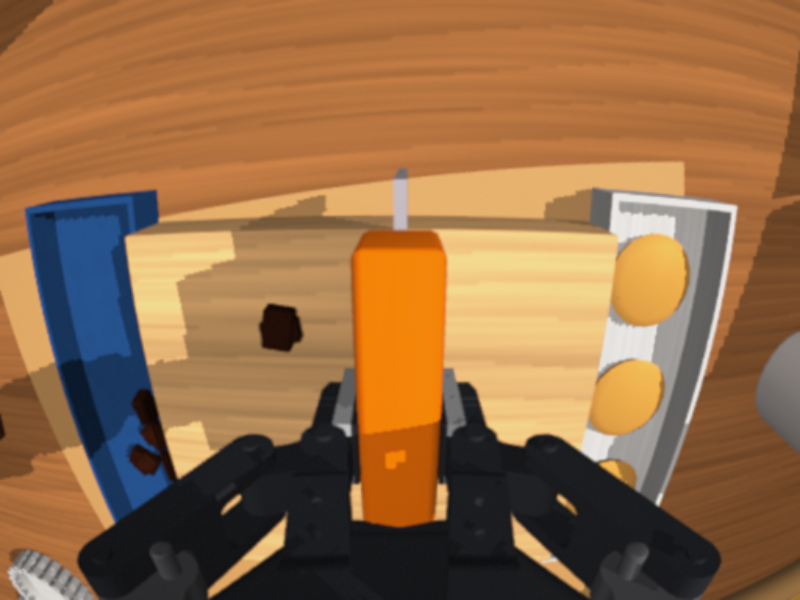

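Continuing the stroke; 17.4 cm to go, in two calls.

Call:
{"op": "servo_tool", "data": {"increments": [{"offset": [0, -1.5, 0], "yaw": 0}, {"offset": [0, -3, 0], "yaw": 0}, {"offset": [0, -4.5, 0], "yaw": 0}, {"offset": [0, -6, 0], "yaw": 0}, {"offset": [0, -7.5, 0], "yaw": 0}, {"offset": [0, -9, 0], "yaw": 0}, {"offset": [0, -10.5, 0], "yaw": 0}, {"offset": [0, -12, 0], "yaw": 0}]}}

```text
clock: 11.25
tcp_pos: [0.4334, -0.0665, 0.1182]
orientation: [0.707, 0.02, 0.706, -0.02]
wrist_force: [-0.4, -0.3, -3.0]
finger_gap: 0.0232
```

Call:
{"op": "servo_tool", "data": {"increments": [{"offset": [0, -1.4, 0], "yaw": 0}, {"offset": [0, -2.8, 0], "yaw": 0}, {"offset": [0, -4.2, 0], "yaw": 0}, {"offset": [0, -5.6, 0], "yaw": 0}, {"offset": [0, -5.6, 0], "yaw": 0}, {"offset": [0, -5.6, 0], "yaw": 0}, {"offset": [-2, -5.6, 0], "yaw": 0}, {"offset": [-5, -5.6, 0], "yaw": 0}]}}

```text
clock: 12.05
tcp_pos: [0.428, -0.1201, 0.1663]
orientation: [0.705, 0.02, 0.708, -0.019]
wrist_force: [0.5, 0.3, -2.0]
finger_gap: 0.0232
```

Run:
```python
from h import *
from workcell import env
s=env.get_state();print(s["clock"],s["tcp_pos"],yawof(s),s["finger_gap"],s["wrist_force"],s["joint_pos"])
th=np.radians(-16.5);ex=np.array([np.cos(th),np.sin(th),0])
print(plan(s,[.515,-.3865,.22],-16.5))
p,d=env.read_camera("wrist");cv2.imwrite("pics/w12.png",cv2.resize(p[:,:,::-1],(800,600)))
p,d=env.read_camera("top");crop(p,140,140,300,260,5,"pics/t12.png")
```

```text
12.05 [ 0.4279724  -0.12014951  0.1663007 ] 86.83492489656706 0.023226703239174053 [ 0.52656017  0.34454903 -2.00574235] [-4.54830291e-01  9.90511724e-02 -3.87078100e-01  1.08935085e+00
  2.59558362e-04 -3.99594260e-01]
(array([ -5.47, -26.1 ,  10.14]), np.float64(-76.7))
```

View pics/w12.png

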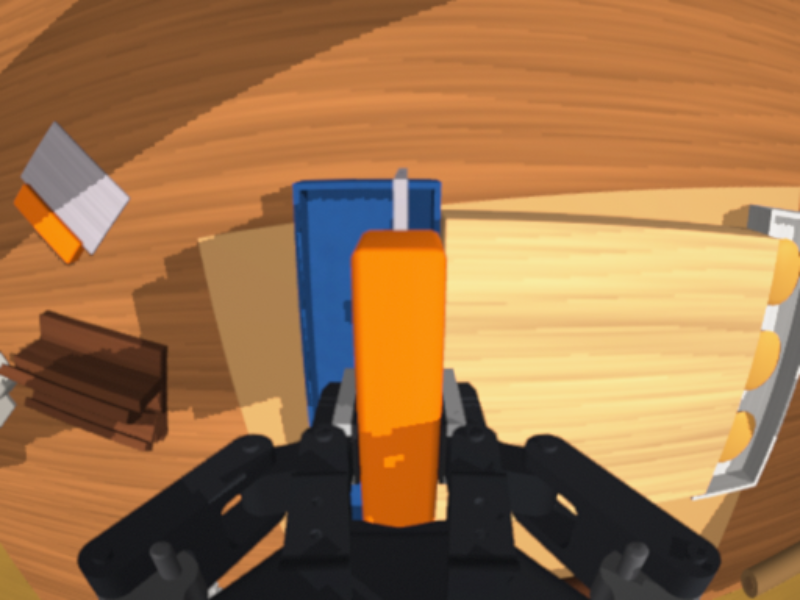

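View pics/t12.png

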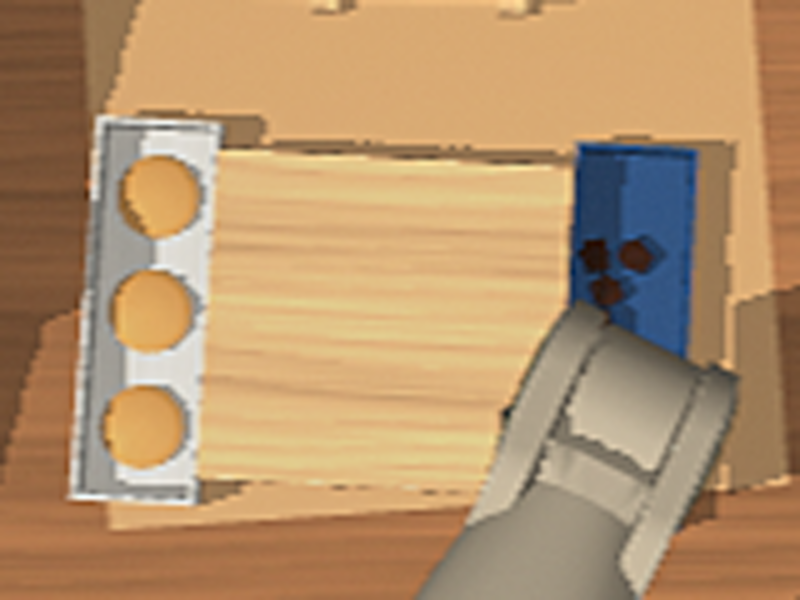

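Call:
{"op": "servo_tool", "data": {"increments": [{"offset": [-4, 0, 0], "yaw": 8}, {"offset": [-5.5, -2.5, 1], "yaw": 16}, {"offset": [-5.5, -5, 2], "yaw": 24}, {"offset": [-5.5, -8, 3], "yaw": 32}, {"offset": [-5.5, -11, 4], "yaw": 40}, {"offset": [-5.5, -14, 5.2], "yaw": 48}, {"offset": [-5.5, -17, 6.4], "yaw": 56}, {"offset": [-5.5, -20, 7.6], "yaw": 64}]}}

```text
clock: 12.95
tcp_pos: [0.4946, -0.3258, 0.2212]
orientation: [0.588, 0.393, 0.588, -0.393]
wrist_force: [0.8, -1.1, -2.2]
finger_gap: 0.0233
```

Run:
```python
from h import *
from workcell import env
s=env.get_state();print(s["clock"],s["tcp_pos"],yawof(s),s["finger_gap"],s["wrist_force"],s["joint_pos"])
print(plan(s,[.515,-.3865,.20],-16.5))
p,d=env.read_camera("top");cv2.imwrite("pics/t13.png",cv2.resize(p[:,:,::-1],(800,600)));crop(p,220,150,290,260,5,"pics/t13b.png")
```

```text
12.95 [ 0.4946331  -0.32581077  0.22116921] 22.514028984697035 0.023306822958630034 [ 0.81255785 -1.10609737 -2.20975902] [-7.18069225e-01  3.51030205e-01  7.47474383e-02  1.29581329e+00
  2.46980613e-04  4.59783235e-01]
(array([ 2.11, -0.44,  6.39]), np.float64(39.0))
```

View pics/t13.png

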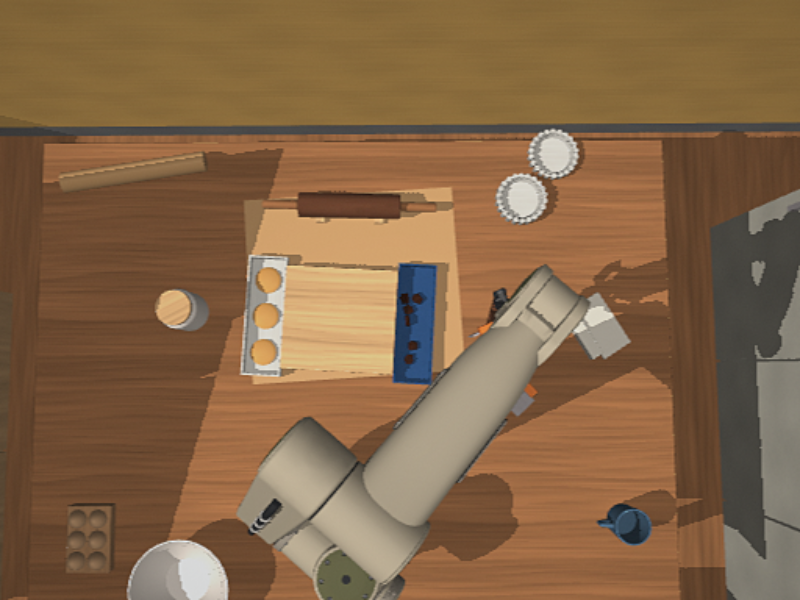

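Run:
```python
from h import *
from workcell import env
s=env.get_state()
print(plan(s,[.5206,-.3882,.165],-16.5))
```

```text
(array([5.57, 0.11, 6.19]), np.float64(38.5))
```

Call:
{"op": "servo_tool", "data": {"increments": [{"offset": [0, 0, 2], "yaw": 8}, {"offset": [0, 0, 4], "yaw": 16}, {"offset": [1, 0, 6.2], "yaw": 24}, {"offset": [3, 0.1, 6.2], "yaw": 32}, {"offset": [4.5, 0.1, 6.2], "yaw": 38.5}, {"offset": [5.6, 0.1, 6.2], "yaw": 38.5}, {"offset": [5.6, 0.1, 6.2], "yaw": 38.5}, {"offset": [5.6, 0.1, 6.2], "yaw": 38.5}]}}

```text
clock: 13.8
tcp_pos: [0.5193, -0.3817, 0.1662]
orientation: [-0.428, -0.563, -0.428, 0.563]
wrist_force: [0.5, -0.4, -1.9]
finger_gap: 0.0232
```

Run:
```python
from h import *
from workcell import env
s=env.get_state();print(s["clock"],s["tcp_pos"],yawof(s),s["finger_gap"],s["wrist_force"])
print(plan(s,[.5206,-.3882,.165],-16.5))
m=env.camera_model("wrist");p,d=env.read_camera("wrist");cv2.imwrite("pics/w14.png",cv2.resize(p[:,:,::-1],(800,600)))
import pickle;pickle.dump(m,open("m14.pkl","wb"))
crop(p,160,90,320,210,5,"pics/w14c.png")
```

```text
13.8 [ 0.51933323 -0.38166219  0.16622679] -15.546559553967473 0.023238607236850013 [ 0.50147336 -0.40365732 -1.93313463]
(array([0.12, 0.3 , 0.6 ]), np.float64(1.0))
```

View pics/w14c.png

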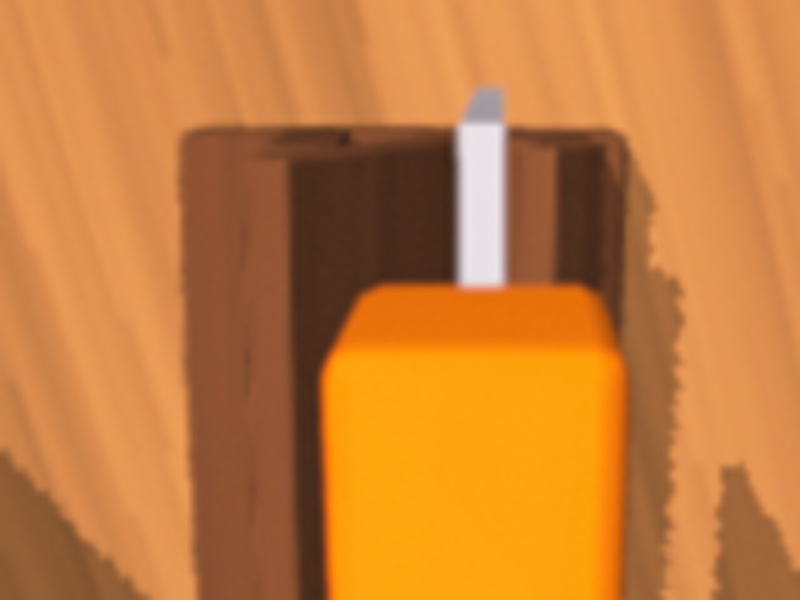

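Run:
```python
from h import *
import pickle;m=pickle.load(open("m14.pkl","rb"))
th=np.radians(-16.5);ex=np.array([np.cos(th),np.sin(th),0]);ey=np.array([-np.sin(th),np.cos(th),0])
for x in(185,245,290,375,460,508,555,600,620):
  print(x,[ (z,(fz(m,160+x/5,90+200/5,z)@ex).round(4)) for z in(.0,.03,.04,.075,.08,.095)])
print("blade end bottom", fz(m,160+468/5,90+122/5,.0945)@ex,fz(m,160+500/5,90+90/5,.0945)@ex,[.51933*ex[0]-.38166*ex[1]])
for v in (128,):
  print([ (z,(fz(m,160+400/5,90+v/5,z)@ey).round(4)) for z in(.03,.04,.08)])
```

```text
185 [(0.0, np.float64(0.5451)), (0.03, np.float64(0.5509)), (0.04, np.float64(0.5529)), (0.075, np.float64(0.5597)), (0.08, np.float64(0.5607)), (0.095, np.float64(0.5636))]
245 [(0.0, np.float64(0.5579)), (0.03, np.float64(0.5625)), (0.04, np.float64(0.564)), (0.075, np.float64(0.5694)), (0.08, np.float64(0.5702)), (0.095, np.float64(0.5725))]
290 [(0.0, np.float64(0.5674)), (0.03, np.float64(0.5711)), (0.04, np.float64(0.5723)), (0.075, np.float64(0.5766)), (0.08, np.float64(0.5772)), (0.095, np.float64(0.5791))]
375 [(0.0, np.float64(0.5852)), (0.03, np.float64(0.5872)), (0.04, np.float64(0.5878)), (0.075, np.float64(0.5901)), (0.08, np.float64(0.5904)), (0.095, np.float64(0.5914))]
460 [(0.0, np.float64(0.6029)), (0.03, np.float64(0.6031)), (0.04, np.float64(0.6032)), (0.075, np.float64(0.6035)), (0.08, np.float64(0.6035)), (0.095, np.float64(0.6036))]
508 [(0.0, np.float64(0.6128)), (0.03, np.float64(0.6121)), (0.04, np.float64(0.6119)), (0.075, np.float64(0.611)), (0.08, np.float64(0.6109)), (0.095, np.float64(0.6105))]
555 [(0.0, np.float64(0.6226)), (0.03, np.float64(0.6209)), (0.04, np.float64(0.6204)), (0.075, np.float64(0.6184)), (0.08, np.float64(0.6181)), (0.095, np.float64(0.6173))]
600 [(0.0, np.float64(0.632)), (0.03, np.float64(0.6294)), (0.04, np.float64(0.6285)), (0.075, np.float64(0.6255)), (0.08, np.float64(0.6251)), (0.095, np.float64(0.6238))]
620 [(0.0, np.float64(0.6362)), (0.03, np.float64(0.6332)), (0.04, np.float64(0.6322)), (0.075, np.float64(0.6287)), (0.08, np.float64(0.6282)), (0.095, np.float64(0.6266))]
blade end bottom 0.6045795612725031 0.6090570693038398 [np.float64(0.6063411493687978)]
[(0.03, np.float64(-0.1574)), (0.04, np.float64(-0.1567)), (0.08, np.float64(-0.1537))]
```

Run:
```python
from h import *
from workcell import env
s=env.get_state()
print(s["tcp_pos"],yawof(s),plan(s,[.5236,-.3892,.130],-16.5))
```

```text
[ 0.51964549 -0.38202346  0.1669979 ] -15.575016705067876 (array([3.7 , 0.57, 0.58]), np.float64(0.9))
```

Call:
{"op": "servo_tool", "data": {"increments": [{"offset": [0, 0.6, 0.6], "yaw": 0.9}, {"offset": [1, 0.6, 0.6], "yaw": 0.9}, {"offset": [2, 0.6, 0.6], "yaw": 0.9}, {"offset": [3, 0.6, 0.6], "yaw": 0.9}, {"offset": [3.7, 0.6, 0.6], "yaw": 0.9}, {"offset": [3.7, 0.6, 0.6], "yaw": 0.9}, {"offset": [3.7, 0.6, 0.6], "yaw": 0.9}, {"offset": [3.7, 0.6, 0.6], "yaw": 0.9}]}}

```text
clock: 14.65
tcp_pos: [0.5237, -0.3897, 0.1298]
orientation: [0.423, 0.567, 0.422, -0.567]
wrist_force: [-0.1, -0.4, -1.6]
finger_gap: 0.0233
```

Run:
```python
from h import *
from workcell import env
s=env.get_state()
print(s["tcp_pos"],yawof(s),s["wrist_force"],plan(s,[.5236,-.3892,.103],-16.5))
p,d=env.read_camera("wrist");crop(p,160,90,320,210,5,"pics/w15c.png")
```

```text
[ 0.5236989  -0.38973043  0.12979583] -16.585414996653803 [-0.12491311 -0.36637702 -1.56383273] (array([ 2.68, -0.03, -0.05]), np.float64(-0.1))
```

View pics/w15c.png

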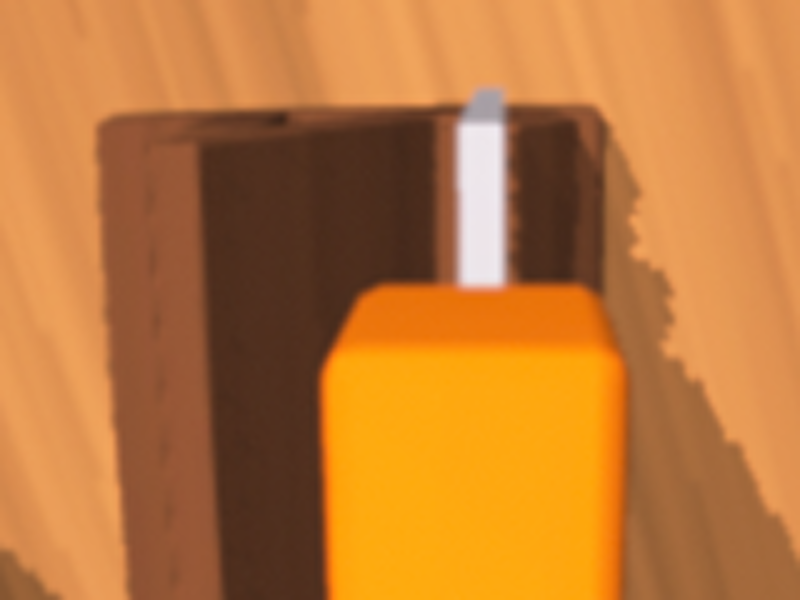

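Call:
{"op": "servo_tool", "data": {"increments": [{"offset": [0.5, 0, 0], "yaw": 0}, {"offset": [1, 0, 0], "yaw": 0}, {"offset": [1.5, 0, 0], "yaw": 0}, {"offset": [2, 0, 0], "yaw": 0}, {"offset": [2.3, 0, 0], "yaw": 0}, {"offset": [2.5, 0, 0], "yaw": 0}, {"offset": [2.6, 0, 0], "yaw": 0}, {"offset": [2.6, 0, 0], "yaw": 0}]}}

```text
clock: 15.5
tcp_pos: [0.5245, -0.3916, 0.1164]
orientation: [-0.427, -0.567, -0.418, 0.567]
wrist_force: [-16.2, 11.9, 58.5]
finger_gap: 0.0236
```

Run:
```python
from h import *
from workcell import env
s=env.get_state()
print(s["clock"],s["tcp_pos"],yawof(s),s["wrist_force"],s["ft_torque"])
p,d=env.read_camera("wrist");crop(p,160,90,320,210,5,"pics/w16c.png")
```

```text
15.5 [ 0.52447507 -0.3915809   0.11640782] -16.578249537986316 [-16.1870029   11.88085307  58.47451907] [2.75559232 4.26725065 0.11061875]
```

View pics/w16c.png

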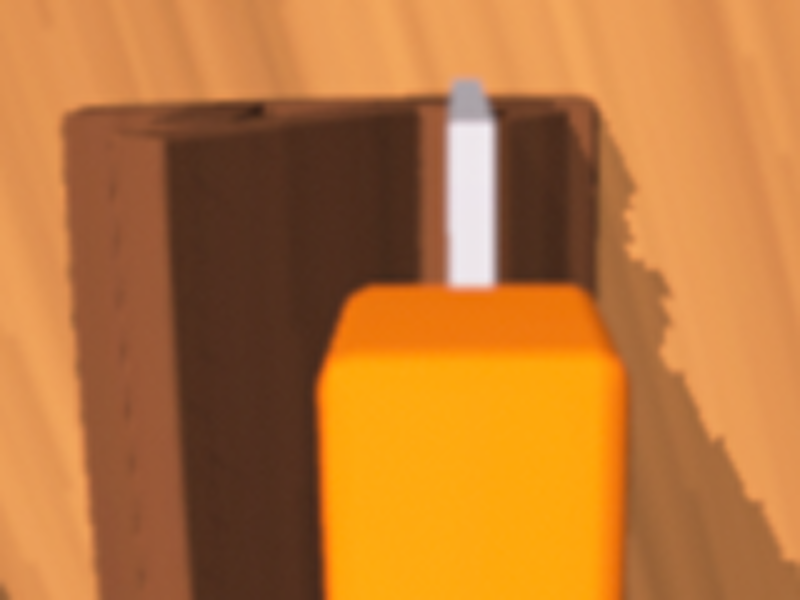

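Call:
{"op": "servo_tool", "data": {"increments": [{"offset": [-2.5, 0, 0], "yaw": 0}, {"offset": [-2.5, 0, 0], "yaw": 0}, {"offset": [-2.5, 0, 0], "yaw": 0}, {"offset": [-2.5, 0, 0], "yaw": 0}, {"offset": [-2.5, 0, 0], "yaw": 0}, {"offset": [-2.5, 0, 0], "yaw": 0}, {"offset": [-2.5, 0, 0], "yaw": 0}, {"offset": [-2.5, 0, 0], "yaw": 0}]}}

```text
clock: 16.35
tcp_pos: [0.5234, -0.3894, 0.1278]
orientation: [-0.422, -0.567, -0.423, 0.567]
wrist_force: [0.5, -0.1, -2.2]
finger_gap: 0.0233
```

Run:
```python
from h import *
from workcell import env
s=env.get_state()
print(s["clock"],s["tcp_pos"],yawof(s),s["wrist_force"],s["ft_torque"],s["finger_gap"])
m=env.camera_model("wrist")
p,d=env.read_camera("wrist");crop(p,160,90,320,210,5,"pics/w17c.png")
th=np.radians(-16.5);ex=np.array([np.cos(th),np.sin(th),0])
print(s["tcp_pos"]@ex)
for x in (437,520,575,600): print(x,[(z,(fz(m,160+x/5,90+200/5,z)@ex).round(4)) for z in(0,.03,.04)])
p,d=env.read_camera("scene");crop(p,100,150,240,255,5,"pics/s17.png")
```

```text
16.35 [ 0.52337119 -0.38941303  0.12777109] -16.588566080413138 [ 0.46312721 -0.05052378 -2.15648434] [-0.01782587 -0.05780247 -0.02190363] 0.023332428331187427
0.612417898125634
437 [(0, np.float64(0.6059)), (0.03, np.float64(0.6067)), (0.04, np.float64(0.607))]
520 [(0, np.float64(0.621)), (0.03, np.float64(0.6201)), (0.04, np.float64(0.6198))]
575 [(0, np.float64(0.631)), (0.03, np.float64(0.629)), (0.04, np.float64(0.6283))]
600 [(0, np.float64(0.6356)), (0.03, np.float64(0.6331)), (0.04, np.float64(0.6322))]
```

View pics/w17c.png

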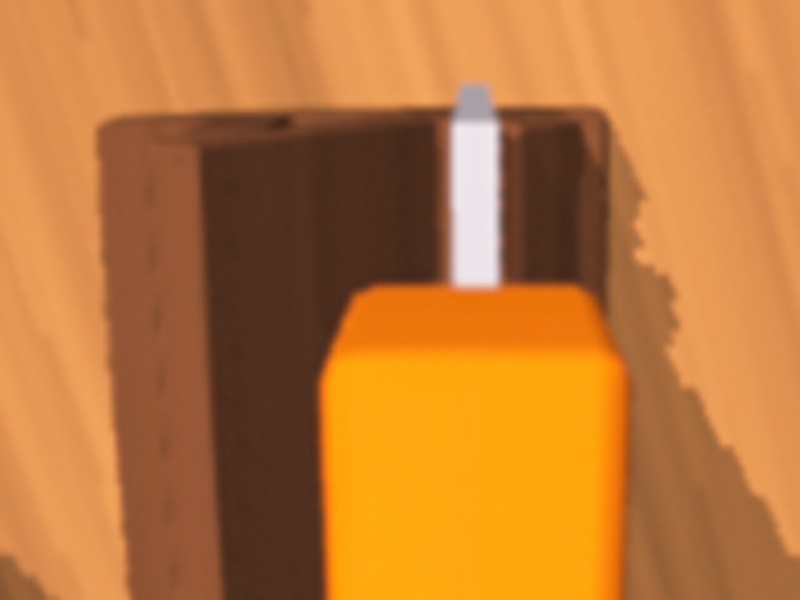

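View pics/s17.png

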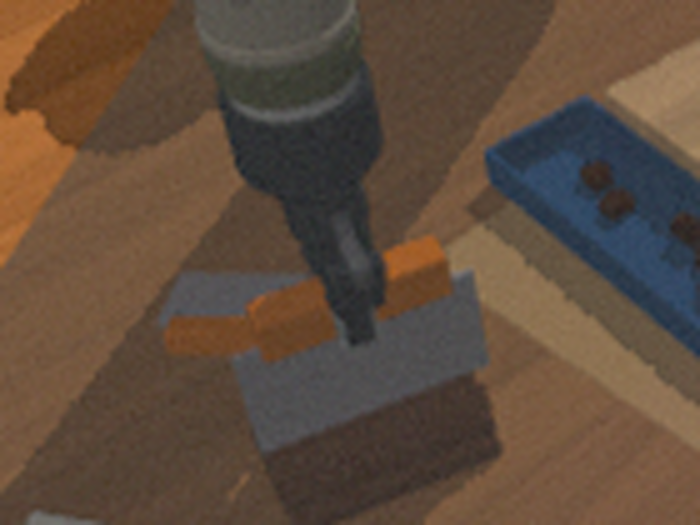

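Run:
```python
import cv2
a=cv2.imread("pics/s5.png")[310:420,210:340];cv2.imwrite("pics/s5c.png",cv2.resize(a,None,fx=6,fy=5,interpolation=cv2.INTER_CUBIC))
a=cv2.imread("pics/w12.png")[290:460,0:190];cv2.imwrite("pics/w12c.png",cv2.resize(a,None,fx=4,fy=3.5,interpolation=cv2.INTER_CUBIC))
```

```text
(no output)
```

View pics/s5c.png

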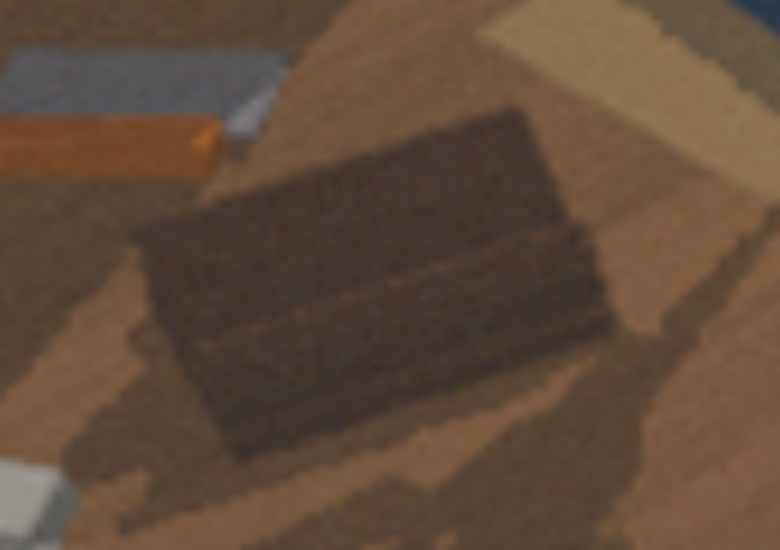

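View pics/w12c.png

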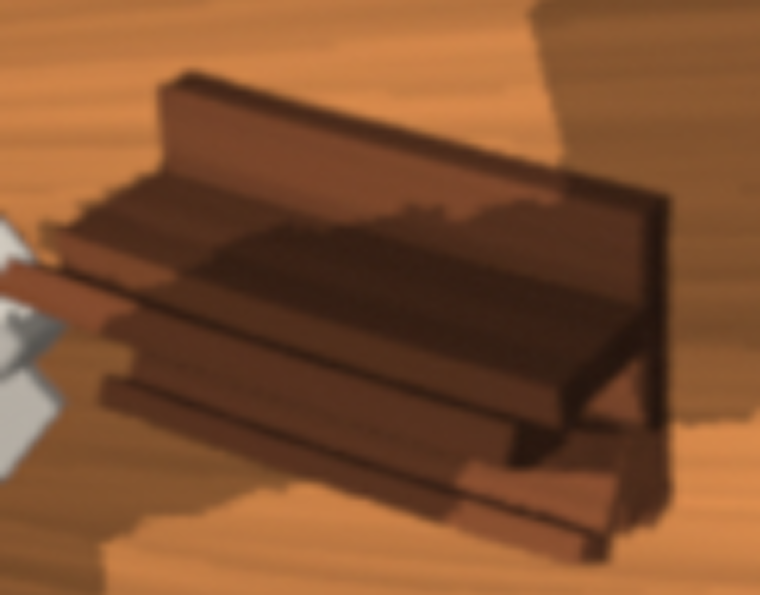

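```bash
cat > cam.py <<'E'
from h import *
import pickle
m14=pickle.load(open("m14.pkl","rb"))
def toolmat(p,yaw):
    y=np.radians(yaw);Y=np.array([np.cos(y),np.sin(y),0]);X=np.array([0,0,-1.]);Z=np.cross(X,Y)
    T=np.eye(4);T[:3,0]=X;T[:3,1]=Y;T[:3,2]=Z;T[:3,3]=p;return T
Tc=np.linalg.inv(toolmat([.51933323,-.38166219,.16622679],-15.546))@np.array(m14["world_from_camera"])
def camat(p,yaw): return dict(m14,world_from_camera=toolmat(p,yaw)@Tc)
def proj(m,P):
    f=K(m);c=(np.linalg.inv(np.array(m["world_from_camera"]))@np.r_[P,1])[:3];x,y,zz=c[0],-c[1],-c[2]
    r=np.arctan2(np.hypot(x,y),zz);k=r/np.hypot(x,y);return m["cx"]+f*x*k,m["cy"]+f*y*k
th=np.radians(-16.5);ex=np.array([np.cos(th),np.sin(th),0]);ey=np.array([-np.sin(th),np.cos(th),0])
E
python3 - <<'E'
from cam import *
m=camat([ 0.4279724,-0.12014951,0.1663007],86.835)
img=cv2.imread("pics/w12c.png")
S=1.5625
for (x,y) in [(190,72),(668,200),(560,385),(645,320),(470,465),(620,475),(600,530),(605,562),(450,505),(515,425),(110,375),(105,405),(670,500)]:
    u=x/4/S;v=(290+y/3.5)/S
    print((x,y),[(z,(fz(m,u,v,z)@ex).round(4),(fz(m,u,v,z)@ey).round(4)) for z in(0,.03,.04,.08)])
E
```

```text
(190, 72) [(0, np.float64(0.5493), np.float64(-0.2873)), (0.03, np.float64(0.5314), np.float64(-0.2605)), (0.04, np.float64(0.5254), np.float64(-0.2516)), (0.08, np.float64(0.5014), np.float64(-0.216))]
(668, 200) [(0, np.float64(0.5495), np.float64(-0.1587)), (0.03, np.float64(0.5315), np.float64(-0.1444)), (0.04, np.float64(0.5255), np.float64(-0.1397)), (0.08, np.float64(0.5016), np.float64(-0.1207))]
(560, 385) [(0, np.float64(0.6098), np.float64(-0.1858)), (0.03, np.float64(0.586), np.float64(-0.1689)), (0.04, np.float64(0.578), np.float64(-0.1633)), (0.08, np.float64(0.5462), np.float64(-0.1408))]
(645, 320) [(0, np.float64(0.5836), np.float64(-0.1638)), (0.03, np.float64(0.5623), np.float64(-0.1491)), (0.04, np.float64(0.5552), np.float64(-0.1442)), (0.08, np.float64(0.5268), np.float64(-0.1245))]
(470, 465) [(0, np.float64(0.6448), np.float64(-0.2126)), (0.03, np.float64(0.6175), np.float64(-0.1931)), (0.04, np.float64(0.6085), np.float64(-0.1866)), (0.08, np.float64(0.5721), np.float64(-0.1607))]
(620, 475) [(0, np.float64(0.6332), np.float64(-0.1713)), (0.03, np.float64(0.6
[... 855 characters left out ...]
loat64(0.5927), np.float64(-0.1745)), (0.08, np.float64(0.5587), np.float64(-0.1504))]
(110, 375) [(0, np.float64(0.657), np.float64(-0.3307)), (0.03, np.float64(0.6286), np.float64(-0.2997)), (0.04, np.float64(0.6191), np.float64(-0.2894)), (0.08, np.float64(0.5812), np.float64(-0.2481))]
(105, 405) [(0, np.float64(0.6694), np.float64(-0.3353)), (0.03, np.float64(0.6398), np.float64(-0.3039)), (0.04, np.float64(0.6299), np.float64(-0.2934)), (0.08, np.float64(0.5904), np.float64(-0.2515))]
(670, 500) [(0, np.float64(0.6369), np.float64(-0.1586)), (0.03, np.float64(0.6104), np.float64(-0.1444)), (0.04, np.float64(0.6016), np.float64(-0.1397)), (0.08, np.float64(0.5663), np.float64(-0.1207))]
```

Call:
{"op": "servo_tool", "data": {"increments": [{"offset": [0, -0.4, 0], "yaw": -1}, {"offset": [0, -0.4, 0], "yaw": -1}, {"offset": [0.4, -0.4, 0], "yaw": -1}, {"offset": [0.8, -0.4, 0], "yaw": -1}, {"offset": [1.1, -0.4, 0], "yaw": -1}, {"offset": [1.4, -0.4, 0], "yaw": -1}, {"offset": [1.6, -0.4, 0], "yaw": -1}, {"offset": [1.6, -0.4, 0], "yaw": -1}]}}

```text
clock: 17.25
tcp_pos: [0.5194, -0.3882, 0.1118]
orientation: [-0.427, -0.563, -0.428, 0.563]
wrist_force: [-0.4, 0.2, -2.1]
finger_gap: 0.0234
```

Run:
```python
from cam import *
from workcell import env
s=env.get_state()
print(s["clock"],s["tcp_pos"],s["tcp_pos"]@ex,yawof(s),s["wrist_force"],s["ft_torque"],s["finger_gap"])
```

```text
17.25 [ 0.51942133 -0.38819814  0.11177436] 0.6082856510185344 -15.588176242609244 [-0.35022004  0.18000987 -2.09138404] [-0.03864665  0.03680847  0.0528669 ] 0.023427241314067346
```

No contact below the earlier 0.116 height: the blade is in the trough. Going down further in small steps.

Call:
{"op": "servo_tool", "data": {"increments": [{"offset": [0.2, 0, 0], "yaw": 0}, {"offset": [0.4, 0, 0], "yaw": 0}, {"offset": [0.5, 0, 0], "yaw": 0}, {"offset": [0.6, 0, 0], "yaw": 0}, {"offset": [0.7, 0, 0], "yaw": 0}, {"offset": [0.7, 0, 0], "yaw": 0}, {"offset": [0.7, 0, 0], "yaw": 0}, {"offset": [0.7, 0, 0], "yaw": 0}]}}

```text
clock: 18.05
tcp_pos: [0.5196, -0.3884, 0.1054]
orientation: [-0.428, -0.563, -0.427, 0.563]
wrist_force: [0.3, -0.1, -3.0]
finger_gap: 0.0231
```

Run:
```python
from cam import *
from workcell import env
s=env.get_state()
print(s["clock"],s["tcp_pos"],s["tcp_pos"]@ex,yawof(s),s["wrist_force"],s["ft_torque"],s["finger_gap"])
p,d=env.read_camera("wrist");crop(p,160,90,320,210,5,"pics/w19c.png")
p,d=env.read_camera("scene");crop(p,100,150,240,255,5,"pics/s19.png")
```

```text
18.05 [ 0.51964154 -0.38842223  0.10538439] 0.6085604361402035 -15.589295006790579 [ 0.34716963 -0.06758735 -3.01986416] [ 0.00327581  0.01024804 -0.00865864] 0.023065458349360538
```

View pics/w19c.png

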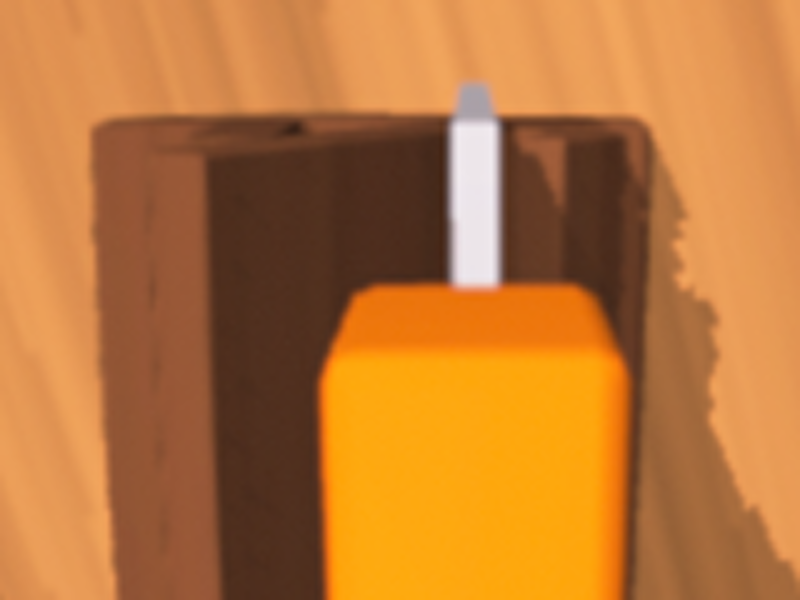

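View pics/s19.png

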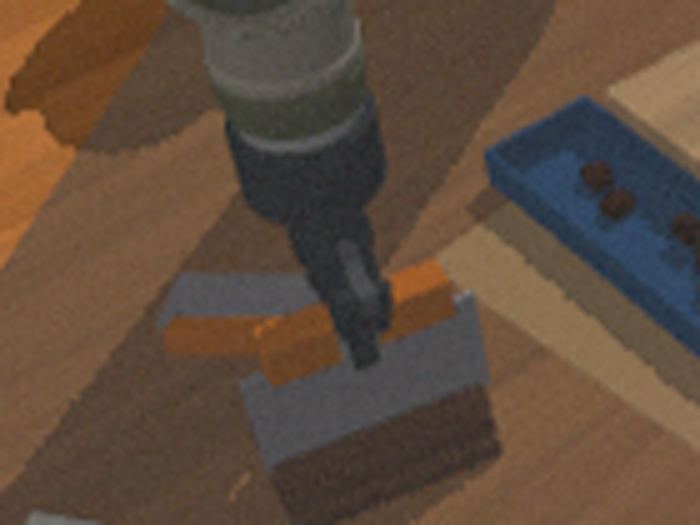

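Call:
{"op": "servo_tool", "data": {"increments": [{"offset": [0.15, 0, 0], "yaw": 0}, {"offset": [0.25, 0, 0], "yaw": 0}, {"offset": [0.3, 0, 0], "yaw": 0}, {"offset": [0.3, 0, 0], "yaw": 0}, {"offset": [0.3, -0.1, 0], "yaw": 0}, {"offset": [0.3, -0.1, 0], "yaw": 0}, {"offset": [0.3, -0.1, 0], "yaw": 0}, {"offset": [0.3, -0.1, 0], "yaw": 0}]}}

```text
clock: 18.95
tcp_pos: [0.5187, -0.3881, 0.1024]
orientation: [-0.428, -0.563, -0.427, 0.563]
wrist_force: [1.1, 0.4, -2.1]
finger_gap: 0.0235
```

Call:
{"op": "servo_tool", "data": {"increments": [{"offset": [0, 0, 0], "yaw": 0}, {"offset": [0, 0, 0], "yaw": 0}, {"offset": [0, -0.4, 0], "yaw": 0}, {"offset": [0, -0.8, 0], "yaw": 0}, {"offset": [0, -1.2, 0], "yaw": 0}, {"offset": [0, -1.5, 0], "yaw": 0}, {"offset": [0, -1.5, 0], "yaw": 0}, {"offset": [0, -1.5, 0], "yaw": 0}], "claw": 0.5, "force": 20}}

```text
clock: 19.75
tcp_pos: [0.5041, -0.3841, 0.1025]
orientation: [0.428, 0.563, 0.427, -0.563]
wrist_force: [-0.9, 0.6, -0.3]
finger_gap: 0.0428
```

Run:
```python
from cam import *
from workcell import env
s=env.get_state()
print(s["clock"],s["tcp_pos"],s["tcp_pos"]@ex,yawof(s),s["wrist_force"],s["ft_torque"],s["finger_gap"])
p,d=env.read_camera("wrist");cv2.imwrite("pics/w20.png",cv2.resize(p[:,:,::-1],(800,600)))
```

```text
19.75 [ 0.50410499 -0.38408926  0.10248958] 0.5924330519056562 -15.59818755106423 [-0.89513137  0.5931678  -0.31786204] [0.06691679 0.07968205 0.04175165] 0.042794251418863775
```

View pics/w20.png

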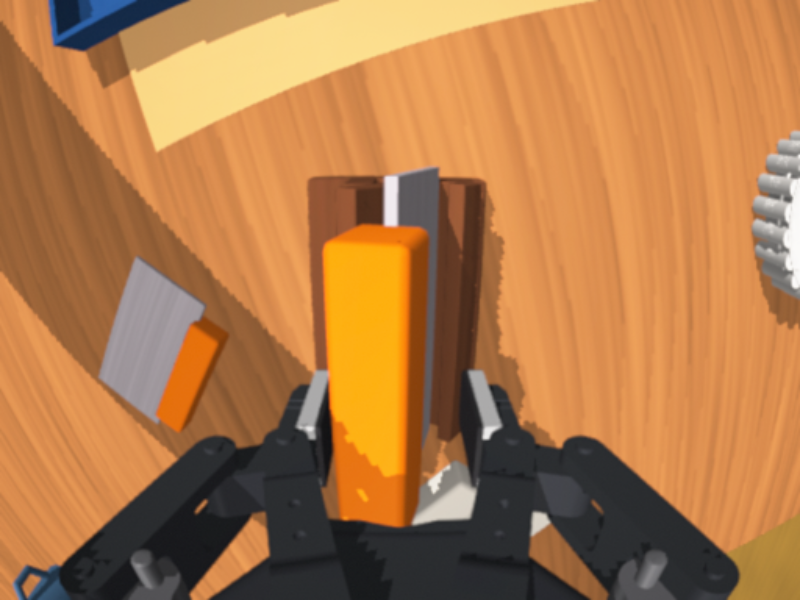

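Call:
{"op": "servo_tool", "data": {"increments": [{"offset": [0.1, -0.5, 0], "yaw": 0}, {"offset": [0.3, -1.0, 0], "yaw": 0}, {"offset": [0.5, -1.5, 0], "yaw": 0}, {"offset": [0.7, -2.0, 0], "yaw": 0}, {"offset": [0.9, -2.4, 0], "yaw": 0}, {"offset": [1.1, -2.8, 0], "yaw": 0}, {"offset": [1.3, -3.2, 0], "yaw": 0}, {"offset": [1.3, -3.2, 0], "yaw": 0}]}}

```text
clock: 20.6
tcp_pos: [0.4728, -0.3752, 0.089]
orientation: [-0.427, -0.563, -0.428, 0.563]
wrist_force: [-0.3, -0.1, 0.5]
finger_gap: 0.0427
```

Run:
```python
from cam import *
from workcell import env
s=env.get_state()
print(s["clock"],s["tcp_pos"],s["tcp_pos"]@ex,yawof(s),s["wrist_force"],s["ft_torque"],s["finger_gap"])
p,d=env.read_camera("wrist");cv2.imwrite("pics/w21.png",cv2.resize(p[:,:,::-1],(800,600)))
```

```text
20.6 [ 0.47282319 -0.37518122  0.08902097] 0.559909426783483 -15.603617493567357 [-0.28414076 -0.05123501  0.50985669] [ 0.01286276  0.06855467 -0.05304815] 0.042661718951898964
```

View pics/w21.png

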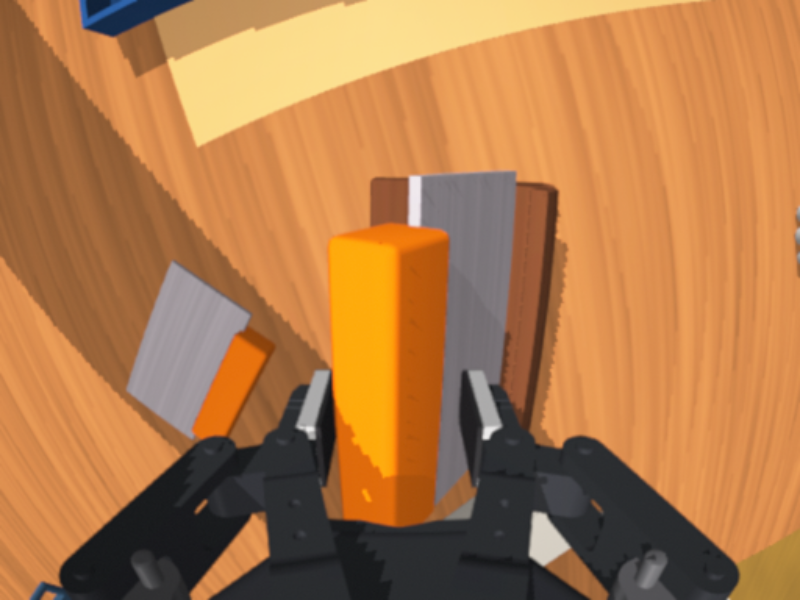

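Call:
{"op": "servo_tool", "data": {"increments": [{"offset": [0, -0.2, 0], "yaw": 0}, {"offset": [0, -0.4, 0], "yaw": 0}, {"offset": [0, -0.5, 0], "yaw": 0}, {"offset": [0, -0.5, 0], "yaw": 0}, {"offset": [0, -0.5, 0], "yaw": 0}, {"offset": [0, -0.5, 0], "yaw": 0}, {"offset": [0, -0.5, 0], "yaw": 0}, {"offset": [0, -0.5, 0], "yaw": 0}]}}

```text
clock: 21.45
tcp_pos: [0.4686, -0.3742, 0.0893]
orientation: [-0.428, -0.563, -0.428, 0.563]
wrist_force: [0.5, 0.7, 0.5]
finger_gap: 0.0429
```

Call:
{"op": "servo_tool", "data": {"increments": [{"offset": [0, 0, 0], "yaw": 0}, {"offset": [0, 0, 0], "yaw": 0}, {"offset": [0, 0, 0], "yaw": 0}, {"offset": [0, 0, 0], "yaw": 0}, {"offset": [0, 0, 0], "yaw": 0}, {"offset": [-2, 0, 0], "yaw": 0}, {"offset": [-5, 0, 0], "yaw": 0}, {"offset": [-9, 0, 0], "yaw": 0}], "claw": 1.0}}

```text
clock: 22.25
tcp_pos: [0.4675, -0.3731, 0.1784]
orientation: [-0.426, -0.563, -0.429, 0.563]
wrist_force: [1.1, -0.2, 1.4]
finger_gap: 0.0852
```

Run:
```python
from cam import *
from workcell import env
s=env.get_state()
print(s["clock"],s["tcp_pos"],s["tcp_pos"]@ex,yawof(s),s["wrist_force"],s["finger_gap"])
m=env.camera_model("wrist");pickle.dump(m,open("m22.pkl","wb"))
p,d=env.read_camera("wrist");cv2.imwrite("pics/w22.png",cv2.resize(p[:,:,::-1],(800,600)))
```

```text
22.25 [ 0.46754498 -0.37312918  0.17840599] 0.5542657701947213 -15.594089369781429 [ 1.10687978 -0.19473697  1.43316447] 0.0852444829127292
```

View pics/w22.png

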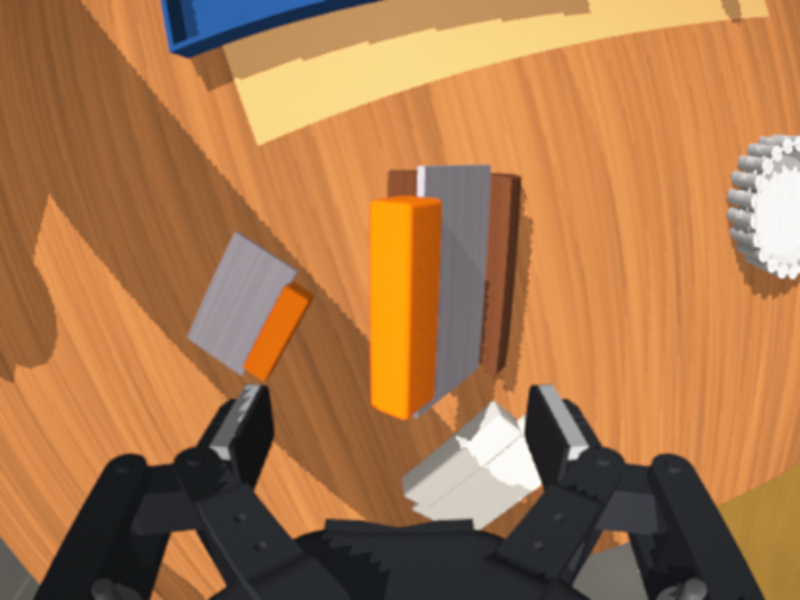

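Call:
{"op": "servo_tool", "data": {"increments": [{"offset": [-4, 0, 0], "yaw": 0}, {"offset": [-8, 0, 4], "yaw": 0}, {"offset": [-8, -3, 8], "yaw": 0}, {"offset": [-8, -6, 12], "yaw": 0}, {"offset": [-8, -9, 16], "yaw": 0}, {"offset": [-8, -12, 16], "yaw": 0}, {"offset": [-8, -14, 16], "yaw": 0}, {"offset": [-8, -14, 16], "yaw": 0}]}}

```text
clock: 23.1
tcp_pos: [0.2884, -0.4905, 0.2596]
orientation: [-0.426, -0.564, -0.427, 0.564]
wrist_force: [0.5, 0.9, 0.2]
finger_gap: 0.0858
```

Run:
```python
from cam import *
from workcell import env
s=env.get_state();print(s["clock"],s["tcp_pos"])
a=[];
for n,box,k in(("scene",(110,185,230,265),6),("top",(295,170,415,260),6)):
    z=np.load(n+"0.npz")["p"];p,d=env.read_camera(n)
    u0,v0,u1,v1=box
    c=np.hstack([z[v0:v1,u0:u1],p[v0:v1,u0:u1]])[:,:,::-1]
    cv2.imwrite(f"pics/cmp_{n}.png",cv2.resize(c,None,fx=3.3,fy=3.3,interpolation=cv2.INTER_CUBIC))
    cv2.imwrite(f"pics/{n}23.png",cv2.resize(p[:,:,::-1],(800,600)))
    if n=="top":
        for q in(z,p):
            h=cv2.cvtColor(q,cv2.COLOR_RGB2HSV)[200:228,308:352];mk=(h[...,1]>190)&(h[...,0]<20)&(h[...,0]>5)&(h[...,2]>150);v,u=np.nonzero(mk);print(len(u),u.mean(),v.mean(),cv2.minAreaRect(np.c_[u,v].astype(np.float32)))
```

```text
23.1 [ 0.28836322 -0.49050126  0.25956531]
32 21.75 14.65625 ((22.89615249633789, 14.880768775939941), (31.31096839904785, 8.77057933807373), 15.255120277404785)
35 22.6 15.742857142857142 ((22.837841033935547, 15.02702808380127), (31.320146560668945, 8.675533294677734), 17.10272979736328)
```

View pics/cmp_scene.png

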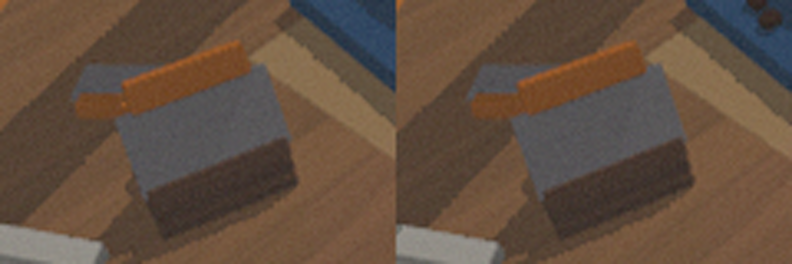

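View pics/cmp_top.png

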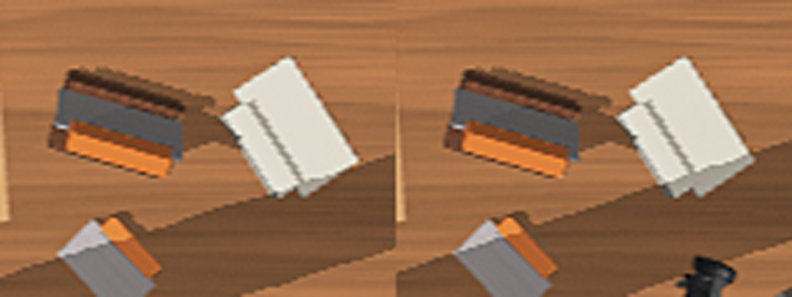

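View pics/top23.png

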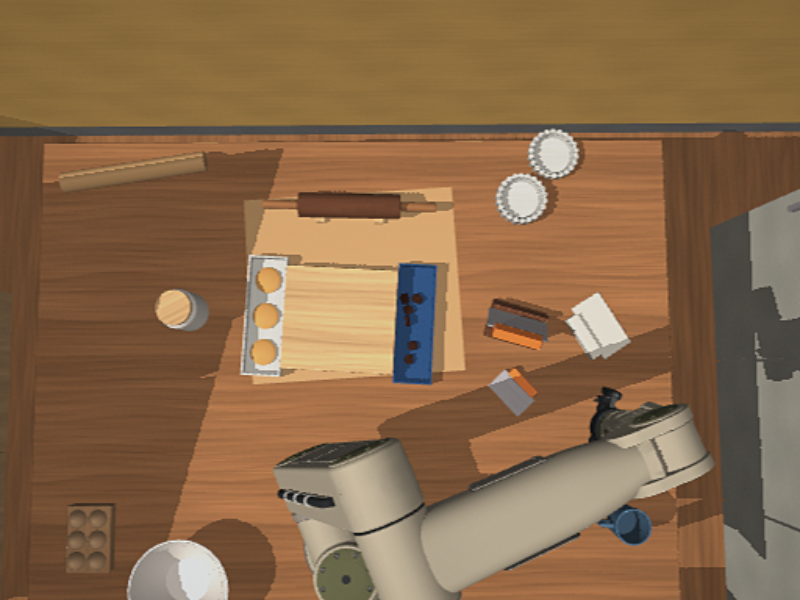

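Run:
```python
from workcell import env
from h import *
p,d=env.read_camera("top");crop(p,245,160,285,250,6,"pics/tr.png")
```

```text
(no output)
```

View pics/tr.png

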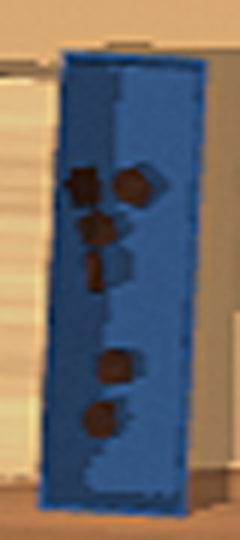

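The crop shows six chunks inside the blue tray, at crop pixels (83,186), (132,186), (98,228), (95,272), (115,366) and (100,420). Handing in.

Run:
```python
from workcell import env
print(env.hand_in(), env.get_state()["clock"])
```

```text
the job is handed in; nothing more can be done
the job is handed in; nothing more can be done
```

The job is done and handed in at about 23 s. I tipped the large orange scraper upright in its stand and gripped it. Two strokes of its blade swept four chunks and then two into the blue tray. I then put the scraper back, leaning on the back board.

**Last checks:**
- **Chunks:** the top view shows all six in the blue tray and none left on the board; one of them stands on its edge. The fingers stayed well above the chocolate.
- **Scraper:** it matches the starting pictures to about 1 pixel (3–4 mm), and the scene view looks the same as at the start.
- **Bystanders:** the canister, rolling pin, white scraper and small orange scraper look unmoved, and the tin's biscuits are untouched.

**One thing went wrong:** on the first try at putting the scraper back, the blade came down on the stand, most likely the front lip. The wrist force was 58 N when I read it, under the 120 N limit, though I could not see its peak during the move. I lifted off, corrected the position by 4 mm and the yaw by 1°, and the second try went in without contact.

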